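Tension the bench conveyor's belt by two turns of the crank and lock it

ROBOT

A 7-joint arm with a two-finger parallel gripper is mounted at the origin on the work surface. World frame = base frame: x ahead of the robot, y to its left, z up, the work surface at z = 0. Lengths are in m, angles in rad, forces in N, time in s.
With the tool pointing down it reaches from about 0.4 to 0.85 m from the base axis. Payload 4.5 kg.
Tool frame: the origin (TCP) lies on the centre line of the jaws, within the pads' length; the fingertips stand 11 mm ahead of it and the grasp point (between the pads) lies 8 mm behind it; z points along the fingers, y is the line along which they close (so a half turn about z gives the same grasp; the last joint's range is limited). The gripper opens to 88 mm and grips with 3 to 60 N. Pads are 18 mm wide; open, the fingers measure 123 mm over their backs; the gripper's body (75 mm by 187 mm) begins 45 mm behind the grasp point.
Start: joints at [-1.216, 0.689, -0.195, 1.565, 0.157, 0.902, -0.215], TCP at [0.197, 0.593, 0.25] pointing down, gripper open.
Joint ranges: [-3.01, 3.01], [-0.46, 2.08], [-1.47, 1.51], [0.13, 2.56], [-1, 4.14], [0.04, 2.09], [-2.66, 2.66]. Speed limits (rad/s): [2.57, 2.57, 3.14, 3.14, 3.14, 3.14, 3.14].

INTERFACE

Orientations are given as a unit quaternion [x, y, z, w].
In Python, from plant import * gives the robot as it stands. The module is installed in compiled form; this text tells all that it offers.
- The arm moves only by the tool send_rows, never from a script. Its argument "motion" is a list of rows, each an object of numbers: "x", "y", "z": the shift along the tool's x, y, z in cm; "rx", "ry", "rz": the turn, a rotation vector about the tool's x, y, z in rad; "jaw": the finger opening in cm, from 0 to 8.81. In form: [{"x": .., "y": .., "z": .., "rx": .., "ry": .., "rz": .., "jaw": ..}, ...]. A call has exactly 5 rows; each row shifts and turns the commanded pose from where the row before left it, along the tool's axes as they then stand; what a row does not reach is not made up. A row lasts 1/10 s, in which the tool goes at most 50 mm and 8.59 degrees, less where a joint would pass 70% of its speed; a pose out of reach is approached as far as the arm can. A call is refused whole if a number of a shift passes 5 or a number of a turn 0.15, either way. A call with a gripper value outside its range is refused whole. The fingers move at their own pace and stop on an object; "grip_force" is the grip in N (left out, the last holds). Time passes only in rows, so rows that do not move let the fingers close, or fill a call up. It gives the time, the measured TCP pose, the force, the opening and the grip force at its end, in the units of the state.
- get_state(): the state, without advancing time (a new reading comes with each control period).
- snapshot(name): name is "side" or "top"; returns a dict with "img" (384x512x3 uint8, red, green, blue), "vertical_fov" (degrees; the focal length in pixels is half the picture's height over the tangent of half this angle, whatever the lens; pixels are square), "cx", "cy" (the principal point, pixels), "D" ([k1, k2, p1, p2, k3] as OpenCV has them; the pictures are not rectified), "extrinsics" (4x4, takes a point from camera to world coordinates). Camera axes: x right, y up, looking along -z (the intrinsics and any distortion apply to the point x, -y, -z); pixel columns grow to the right and rows downward; lengths in m; the calibration is good to about 2 mm. A picture is of the moment at which its call begins. There is no depth.
- finish_job(): hands the job in; it is judged then, once.
The state is a dict: "clock": time; "q": joint angles; "qd": joint speeds; "joint_torque": joint torques, N m; "tool_pos": TCP position; "eef_rot": TCP orientation; "contact_force": force on the tool from outside, world axes, zero at the start; "moment": the same for the moment, N m; "opening": opening from 0.0 (shut) to 1.0 (fully open); "finger_force": force on a finger pad.
Only numpy, scipy, OpenCV 4.12 (cv2) and the standard library are available. Lean on these libraries where they do the work, as an engineer would, in place of code of your own. Each camera call takes 0.05 s, during which the arm holds its last target. There are 200 camera calls.

TASK

Tension the belt of the small bench conveyor: turn the crank on its grey gearbox clockwise (seen from above) through its free play until you feel it take up the load, then give it exactly two full turns more from that point. Then push the lock lever beside the gearbox fully over, away from the robot towards the conveyor, and let go of everything. Do not wrench the crank sideways in its rubber bush, and leave the other things where they are.

Things in the scene. Friction and masses are not known exactly. Their poses are not given: they have to be found in the camera images.
- tensioner: Fixed grey gearbox, 130 x 140 mm, 108 mm high, bolted to the front of a low black belt conveyor (860 mm long, belt top 90 mm high, rails 103 mm high, near rail 95 mm from the axis). Origin: on the crank's vertical axis at table height; x points square away from the gearbox towards the conveyor, y along the conveyor, z up. Place and yaw vary between runs, fixed within one.
- axis (a point): Fixed point on the crank's true axis, 150 mm above the table. The crank sits in a rubber bush that gives sideways about 1 mm per 8 N; 3 mm off the axis (24 N) harms it. The steel hub is 34 mm across, its top at 153 mm; the flat steel crank arm, 22 mm wide, lies 137 to 147 mm above the table.
- crank: The steel crank with its handle. Origin on the axis, 118 mm above the table; the handle lies towards the crank's own -x. Clockwise (from above) it first has 0.6 to 3.8 rad of free play, differing per run and not visible, dragging about 1 N at the handle; then a dog catches the take-up screw and the handle needs 8 to 9 N tangentially, at any angle, up to about 0.15 m/s.
- grip (a point): Middle of the crank handle, 178 mm above the table, 75 mm from the axis: upright black cylinder, 25 mm across, from 148 to 193 mm above the table. It spins freely on its pin, so the gripper need not turn while cranking. It starts on the robot's side, within 0.3 rad of the gearbox's -x direction.
- take_up (a joint): Travel (m) of the take-up nut hidden in the gearbox: 0 at the start, +0.00002 (0.02 mm) per loaded clockwise turn. Far smaller than the measuring noise, so no use as a counter; the result is judged by it. It holds by friction and never runs back; turning the crank back first meets almost a whole turn of free play again.
- lock (a joint): Lock lever angle (rad): 0 unlocked (leaning 0.5 rad to the gearbox's -x, towards the robot), 1.0 at its stop, locked (leaning 0.5 rad to +x, towards the conveyor). Needs about 2.5 N at the ball, pushed along its arc; stays where it is left. Starts at 0 to 0.1.
- lock_tip (a point): Centre of the 26 mm black ball on the lock lever, a 12 mm steel rod. Pivot 85 mm down the rod, 45 mm above the table; ball centre 120 mm high at either end of the swing, 130 mm upright; swings in the gearbox's x-z plane. Pivot block 70 x 50 x 45 mm, 180 mm to one or other side (y) of the crank axis; across from it a grey switch post, 82 mm high, not needed.
- belt_carton: small cardboard carton 110 x 150 x 70 mm standing on the conveyor belt (origin: centre of its underside). Bystander.
- small_carton: flat cardboard carton 100 x 120 x 50 mm on the table (origin: centre of its underside). Bystander.
- tape_roll: brown roll of tape lying flat, 100 mm across, 48 mm high (origin: centre of its underside). Bystander.
- spanner: steel spanner lying on the table (origin under its middle). Bystander.
- pen_cup: low black cup, 72 mm across, 60 mm high (origin: centre of its underside). Bystander.
Mind the look-alikes: they are no part of the job. Leave any red or yellow look-alike of the part that bears lock alone.

How it is judged:
By the outcome, as a careful person would: the job done as asked, in the order asked, and still so for the second after the job is handed in, with the robot touching nothing.
It also fails if it takes over 72 s, if anything falls off the work surface, if the arm or the gripper's body presses on something with over 40 N, if the wrist force passes 120 N, or if a joint passes its speed limit or range.

## Working session

There is one attempt and no reset: what is moved stays moved. The work goes in short steps, Python scripts to look and compute and a tool call to move; the robot and the scene stay as the last step left them, time stands still between calls to the robot, and variables do not carry over. Pictures are saved under pics/ and viewed, at most 10 in all, crops included, and the job is handed in when it is done.

Besides the shell and the picture viewer there is one more tool, called after ">>>" by a JSON object that holds its "method" and its "body". send_rows: Moves the arm, as the interface text tells. Its arguments: {"type":"object","properties":{"motion":{"type":"array"},"grip_force":{"type":"number"}},"required":["motion"]}

```bash
mkdir -p pics; python3 - <<'E'
from plant import *
import cv2,pickle
d={}
for n in("side","top"):
    s=snapshot(n);d[n]=s
    cv2.imwrite(f"pics/{n}0.png",cv2.resize(s["img"][:,:,::-1],(800,600),interpolation=cv2.INTER_CUBIC))
    print(n,s["vertical_fov"],s["cx"],s["cy"],s["D"],s["extrinsics"])
pickle.dump(d,open("s0.pkl","wb"))
s=get_state();print(s)
E
```

```text
side 52.289040393516046 256.74892821478727 189.8388877908302 [-0.08379071  0.          0.          0.          0.        ] [[ 0.99317553  0.07207657 -0.09169147  0.43732096]
 [-0.11615195  0.54022416 -0.8334666  -1.09882563]
 [-0.01053946  0.83842878  0.54490926  0.81934598]
 [ 0.          0.          0.          1.        ]]
top 52.78267421011263 255.19551583145537 191.02152337088023 [-0.12674158  0.          0.          0.          0.        ] [[ 1.44382393e-03  9.85018321e-01 -1.72443679e-01  3.70753279e-01]
 [-9.99998289e-01  1.62157868e-03  8.89932532e-04 -3.72625734e-02]
 [ 1.15623084e-03  1.72442099e-01  9.85018977e-01  1.09627673e+00]
 [ 0.00000000e+00  0.00000000e+00  0.00000000e+00  1.00000000e+00]]
{'clock': 0.1, 'q': array([-1.21621581,  0.68988749, -0.19452186,  1.56625252,  0.15728349,
        0.90252053, -0.21508188]), 'qd': array([-0.00059569, -0.00394939, -0.00023774, -0.00275282, -0.00034783,
       -0.00066047,  0.00070306]), 'joint_torque': array([-3.57274737e-03, -5.28498816e+01, -1.27172571e+00, -1.53840029e+01,
       -5.26181899e-02,  1.97593872e-03,  5.43561919e-05]), 'tool_pos': array([0.19692656, 0.59257055, 0.24899482]), 'eef_rot': array([ 1.59660416e-01,  9.87171640e-01, -8.35676389e-04, -7.76615448e-05]), 'contact_force': array([0.7451342 , 0.68075473, 0.42063305]), 'moment': array([ 0.01614257,  0.04373477, -0.00540048]), 'finger_force': 0.0, 'opening': 1.0017616524819863}
```

View pics/top0.png

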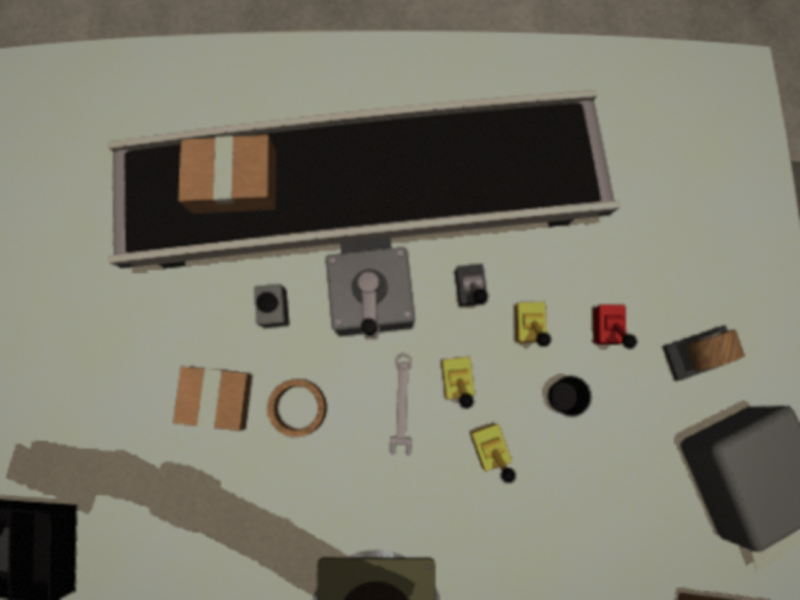

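View pics/side0.png

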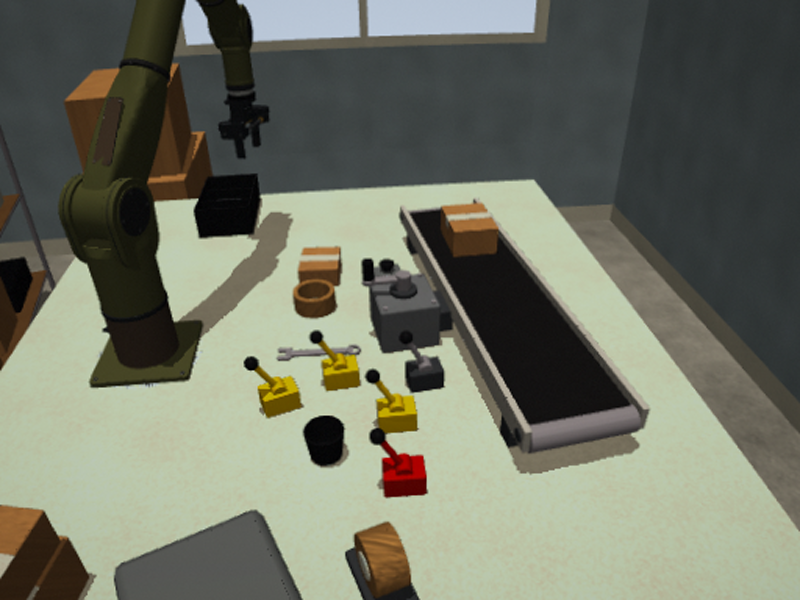

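The top view shows the gearbox hub near (369,283), the handle near (370,325) and the lock ball near (479,296). The side view shows the handle near (368,270), the hub near (403,283) and the lock ball near (406,338). I'll enlarge both for accuracy.

```bash
python3 - <<'E'
import cv2,pickle,numpy as np
d=pickle.load(open("s0.pkl","rb"))
# top crop cols 200..330 rows 145..220 x6 -> 780x450 ; side cols 225..290 rows 160..250 x6
for n,(c0,c1,r0,r1,k) in {"top":(200,330,148,220,6),"side":(222,302,160,254,6)}.items():
    im=cv2.resize(d[n]["img"][r0:r1,c0:c1,::-1],None,fx=k,fy=k,interpolation=cv2.INTER_CUBIC)
    im=np.clip(im.astype(float)*1.6,0,255).astype(np.uint8)
    for c in range(c0,c1,10): cv2.line(im,((c-c0)*k,0),((c-c0)*k,6),(0,0,255),1);cv2.putText(im,str(c),((c-c0)*k,16),0,.35,(0,0,255))
    for r in range(r0-r0%10+10,r1,10): cv2.line(im,(0,(r-r0)*k),(6,(r-r0)*k),(0,0,255),1);cv2.putText(im,str(r),(8,(r-r0)*k+4),0,.35,(0,0,255))
    cv2.imwrite(f"pics/{n}crop.png",im)
E
cat > h.py <<'E'
import numpy as np,cv2,pickle
d=pickle.load(open("s0.pkl","rb"))
def KD(s):
    f=192/np.tan(np.radians(s["vertical_fov"]/2));return np.array([[f,0,s["cx"]],[0,f,s["cy"]],[0,0,1.]]),np.array(s["D"],float)
def ray(n,u,v):
    s=d[n];K,D=KD(s);p=cv2.undistortPoints(np.array([[[u,v]]],float),K,D)[0,0]
    E=np.array(s["extrinsics"]);return E[:3,3],E[:3,:3]@np.array([p[0],-p[1],-1])
def at(n,u,v,z):
    o,r=ray(n,u,v);return o+r*(z-o[2])/r[2]
def proj(n,P):
    s=d[n];K,D=KD(s);E=np.array(s["extrinsics"]);c=(np.asarray(P)-E[:3,3])@E[:3,:3]
    return cv2.projectPoints((c*[1,-1,-1]).reshape(-1,1,3),np.zeros(3),np.zeros(3),K,D)[0][:,0]
E
```

```text
(no output)
```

View pics/topcrop.png

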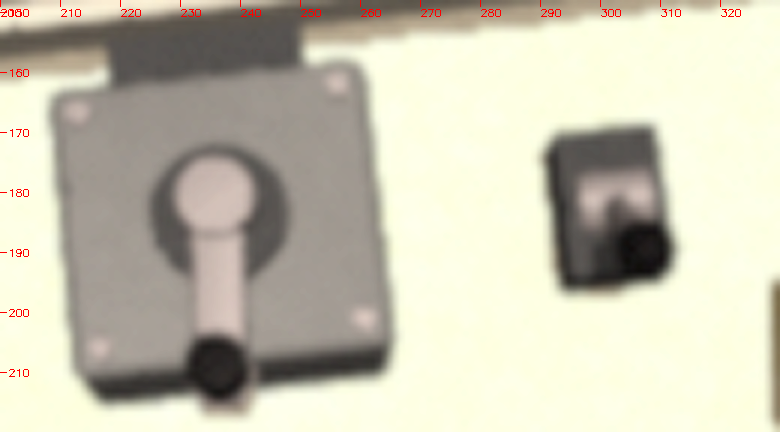

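View pics/sidecrop.png

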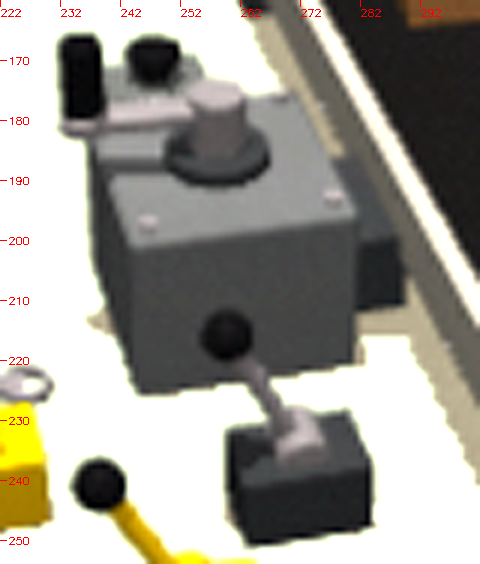

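The top crop shows the hub top at (235.8,180.5), the handle top at (236.2,209) and the ball at (307.2,189.7). The side crop shows the hub top at (258.2,176), the handle top at (235.5,166.5) and the ball at (259.7,215.7).

```bash
cat > fit.py <<'E'
from h import *
from scipy.optimize import least_squares
obs=[("top",235.8,180.5,"hub"),("side",258.2,176,"hub"),("top",236.2,209,"h"),("side",235.5,166.5,"h"),
("top",307.2,189.7,"b"),("side",259.7,215.7,"b")]
bolts=[(212.7,166.7),(256.2,161.7),(216.5,206),(260.8,201)]
def pts(p):
    x,y,yaw,c,lk=p;R=np.array([[np.cos(yaw),-np.sin(yaw)],[np.sin(yaw),np.cos(yaw)]])
    W=lambda a,b,z:np.r_[np.array([x,y])+R@[a,b],z]
    t=lk-.5
    return dict(hub=W(0,0,.153),h=W(-.075*np.cos(c),-.075*np.sin(c),.193),b=W(.085*np.sin(t),-.18,.045+.085*np.cos(t)))
def res(p):
    P=pts(p);return np.concatenate([proj(n,P[k])[0]-[u,v] for n,u,v,k in obs])
s=least_squares(res,[.55,0,0,0,0]);print(s.x,res(s.x).round(2));print(pts(s.x))
B=np.array([at("top",u,v,.108) for u,v in bolts]);print(B,B.mean(0))
for a,b in((0,1),(2,3)):
    e=B[a]-B[b];print("yaw",np.arctan2(-e[0],e[1]))
for a,b in((2,0),(3,1)):
    e=B[b]-B[a];print("yaw",np.arctan2(e[1],e[0]))
E
python3 fit.py
```

```text
[ 0.56281034  0.01002845  0.10555784 -0.05838224  0.06076302] [ 0.06 -0.17 -0.59 -1.03  0.03 -0.85 -0.83  0.01  0.49 -0.32 -0.41 -0.07]
{'hub': array([0.56281034, 0.01002845, 0.153     ]), 'h': array([0.48789378, 0.00649159, 0.193     ]), 'b': array([ 0.54583051, -0.17277809,  0.12193149])}
[[ 0.60844597  0.07357075  0.108     ]
 [ 0.62205461 -0.04068403  0.108     ]
 [ 0.50438614  0.06158339  0.108     ]
 [ 0.51763811 -0.05266218  0.108     ]] [0.56313121 0.01045198 0.108     ]
yaw 0.11854928797672842
yaw 0.11547943620409497
yaw 0.11469124031512602
yaw 0.11421585159059304
```

>>> {"method": "send_rows", "body": {"motion": [{"rz": -0.107}, {"rz": -0.107}, {"rz": -0.107}, {"x": 0}, {"x": 0}], "grip_force": 20}}

```text
schema error: expected keys x, y, z, rx, ry, rz, jaw
```

>>> {"method": "send_rows", "body": {"motion": [{"x": 0, "y": 0, "z": 0, "rx": 0, "ry": 0, "rz": -0.107, "jaw": 8.8}, {"x": 0, "y": 0, "z": 0, "rx": 0, "ry": 0, "rz": -0.107, "jaw": 8.8}, {"x": 0, "y": 0, "z": 0, "rx": 0, "ry": 0, "rz": -0.107, "jaw": 8.8}, {"x": -0.5, "y": -1, "z": 0, "rx": 0, "ry": 0, "rz": 0, "jaw": 8.8}, {"x": -1, "y": -2, "z": 0, "rx": 0, "ry": 0, "rz": 0, "jaw": 8.8}], "grip_force": 20}}

```text
clock: 0.6
tool_pos: [0.2112, 0.5633, 0.2493]
eef_rot: [0.0, 1.0, 0.0, -0.001]
contact_force: [-0.3, -0.0, 0.6]
opening: 1.0
finger_force: 0.0
```

>>> {"method": "send_rows", "body": {"motion": [{"x": -1.8, "y": -3.6, "z": 0, "rx": 0, "ry": 0, "rz": 0, "jaw": 8.8}, {"x": -1.8, "y": -3.6, "z": 0, "rx": 0, "ry": 0, "rz": 0, "jaw": 8.8}, {"x": -1.8, "y": -3.6, "z": 0, "rx": 0, "ry": 0, "rz": 0, "jaw": 8.8}, {"x": -1.8, "y": -3.6, "z": 0, "rx": 0, "ry": 0, "rz": 0, "jaw": 8.8}, {"x": -1.8, "y": -3.6, "z": 0, "rx": 0, "ry": 0, "rz": 0, "jaw": 8.8}]}}

```text
clock: 1.1
tool_pos: [0.3028, 0.3805, 0.2497]
eef_rot: [0.002, 1.0, -0.0, 0.0]
contact_force: [-0.0, -0.6, 0.1]
opening: 0.998
finger_force: 0.0
```

>>> {"method": "send_rows", "body": {"motion": [{"x": -1.8, "y": -3.6, "z": 0, "rx": 0, "ry": 0, "rz": 0, "jaw": 6}, {"x": -1.8, "y": -3.6, "z": 0, "rx": 0, "ry": 0, "rz": 0, "jaw": 6}, {"x": -1.8, "y": -3.6, "z": 0, "rx": 0, "ry": 0, "rz": 0, "jaw": 6}, {"x": -1.8, "y": -3.6, "z": 0, "rx": 0, "ry": 0, "rz": 0, "jaw": 6}, {"x": -1.8, "y": -3.6, "z": 0, "rx": 0, "ry": 0, "rz": 0, "jaw": 6}]}}

```text
clock: 1.6
tool_pos: [0.3923, 0.2006, 0.2497]
eef_rot: [0.002, 1.0, -0.0, -0.0]
contact_force: [0.3, -0.4, -0.4]
opening: 0.681
finger_force: 0.0
```

>>> {"method": "send_rows", "body": {"motion": [{"x": -1.9, "y": -3.9, "z": 0, "rx": 0, "ry": 0, "rz": 0, "jaw": 6}, {"x": -1.9, "y": -3.9, "z": 0, "rx": 0, "ry": 0, "rz": 0, "jaw": 6}, {"x": -1.9, "y": -3.9, "z": 0, "rx": 0, "ry": 0, "rz": 0, "jaw": 6}, {"x": -1.9, "y": -3.9, "z": 0, "rx": 0, "ry": 0, "rz": 0, "jaw": 6}, {"x": -1.9, "y": -3.8, "z": 0, "rx": 0, "ry": 0, "rz": 0, "jaw": 6}]}}

```text
clock: 2.1
tool_pos: [0.487, 0.0065, 0.2497]
eef_rot: [0.002, 1.0, -0.0, -0.0]
contact_force: [0.5, -0.3, 0.8]
opening: 0.681
finger_force: 0.0
```

>>> {"method": "send_rows", "body": {"motion": [{"x": 0, "y": 0, "z": 0.5, "rx": 0, "ry": 0, "rz": 0, "jaw": 6}, {"x": 0, "y": 0, "z": 0.5, "rx": 0, "ry": 0, "rz": 0, "jaw": 6}, {"x": 0, "y": 0, "z": 0.5, "rx": 0, "ry": 0, "rz": 0, "jaw": 6}, {"x": 0, "y": 0, "z": 0, "rx": 0, "ry": 0, "rz": 0, "jaw": 6}, {"x": 0, "y": 0, "z": 0, "rx": 0, "ry": 0, "rz": 0, "jaw": 6}]}}

```text
clock: 2.6
tool_pos: [0.4867, 0.0105, 0.2347]
eef_rot: [-0.001, 1.0, 0.0, -0.0]
contact_force: [-0.6, 0.4, -0.3]
opening: 0.678
finger_force: 0.0
```

```bash
cat > look.py <<'E'
import sys,cv2,numpy as np
from plant import *
tag=sys.argv[1];out=[]
for n,(c0,c1,r0,r1) in {"top":(190,320,140,230),"side":(205,305,120,255)}.items():
    if len(sys.argv)>2 and n not in sys.argv[2:]: continue
    s=snapshot(n);k=4
    im=cv2.resize(s["img"][r0:r1,c0:c1,::-1],None,fx=k,fy=k,interpolation=cv2.INTER_CUBIC)
    im=np.clip(im.astype(float)*1.7,0,255).astype(np.uint8)
    im=cv2.copyMakeBorder(im,0,560-im.shape[0],0,0,cv2.BORDER_CONSTANT);out.append(im[:, :400] if n=="side" else im[:,:390] if 0 else im)
im=np.hstack(out);im=cv2.resize(im,None,fx=min(1,800/im.shape[1]),fy=min(1,800/im.shape[1]))
cv2.imwrite(f"pics/{tag}.png",im)
E
python3 look.py l1
```

```text
(no output)
```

View pics/l1.png

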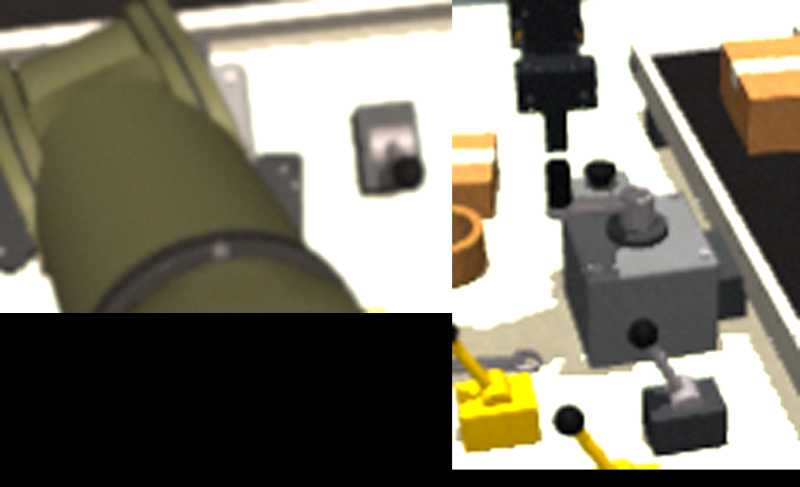

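Side view: the finger stands right above the handle at about (558,140) and (558,185), so it is well lined up. The top view is blocked by the arm. I'll descend.

>>> {"method": "send_rows", "body": {"motion": [{"x": -0.1, "y": -0.3, "z": 1, "rx": 0, "ry": 0, "rz": 0, "jaw": 6}, {"x": 0, "y": 0, "z": 1, "rx": 0, "ry": 0, "rz": 0, "jaw": 6}, {"x": 0, "y": 0, "z": 1, "rx": 0, "ry": 0, "rz": 0, "jaw": 6}, {"x": 0, "y": 0, "z": 1, "rx": 0, "ry": 0, "rz": 0, "jaw": 6}, {"x": 0, "y": 0, "z": 1, "rx": 0, "ry": 0, "rz": 0, "jaw": 6}]}}

```text
clock: 3.2
tool_pos: [0.488, 0.0062, 0.1836]
eef_rot: [-0.0, 1.0, 0.0, -0.0]
contact_force: [0.5, 0.3, -0.2]
opening: 0.683
finger_force: 0.0
```

>>> {"method": "send_rows", "body": {"motion": [{"x": 0, "y": 0, "z": 0.7, "rx": 0, "ry": 0, "rz": 0, "jaw": 6}, {"x": 0, "y": 0, "z": 0.6, "rx": 0, "ry": 0, "rz": 0, "jaw": 6}, {"x": 0, "y": 0, "z": 0, "rx": 0, "ry": 0, "rz": 0, "jaw": 4}, {"x": 0, "y": 0, "z": 0, "rx": 0, "ry": 0, "rz": 0, "jaw": 3.5}, {"x": 0, "y": 0, "z": 0, "rx": 0, "ry": 0, "rz": 0, "jaw": 3.5}]}}

```text
clock: 3.7
tool_pos: [0.4885, 0.0063, 0.1721]
eef_rot: [-0.0, 1.0, 0.0, 0.0]
contact_force: [-0.2, 0.8, -0.0]
opening: 0.43
finger_force: 0.0
```

```bash
python3 - <<'E'
from plant import *
for _ in range(3):
    snapshot("side") if _ else 0
    s=get_state();print(s["clock"],s["tool_pos"],s["eef_rot"],s["contact_force"],s["opening"],s["q"].round(3))
E
```

```text
3.7 [0.48847777 0.00626017 0.17205143] [-7.83240767e-05  9.99999902e-01  9.18037302e-05  4.26583577e-04] [-0.21684823  0.76404537 -0.00837463] 0.4299652958148047 [ 0.075  0.651 -0.29   2.044  0.374  0.495  1.081]
3.75 [0.48847326 0.00621767 0.17206504] [-7.14823116e-05  9.99999901e-01  6.71487407e-05  4.32984131e-04] [-0.29414946 -1.24076159 -0.67287812] 0.403442408048021 [ 0.075  0.651 -0.29   2.044  0.374  0.495  1.081]
3.8 [0.48847142 0.0062233  0.17206409] [-7.38462755e-05  9.99999895e-01  8.11929648e-05  4.45059668e-04] [-0.52321659  1.13257969  0.26593305] 0.39634893761558254 [ 0.075  0.651 -0.29   2.044  0.374  0.495  1.081]
```

>>> {"method": "send_rows", "body": {"motion": [{"x": 0, "y": 0, "z": 0, "rx": 0, "ry": 0, "rz": 0, "jaw": 2.6}, {"x": 0, "y": 0, "z": 0, "rx": 0, "ry": 0, "rz": 0, "jaw": 2.2}, {"x": 0, "y": 0, "z": 0, "rx": 0, "ry": 0, "rz": 0, "jaw": 2}, {"x": 0, "y": 0, "z": 0, "rx": 0, "ry": 0, "rz": 0, "jaw": 2}, {"x": 0, "y": 0, "z": 0, "rx": 0, "ry": 0, "rz": 0, "jaw": 2}], "grip_force": 25}}

```text
clock: 4.3
tool_pos: [0.4882, 0.0063, 0.1718]
eef_rot: [-0.0, 1.0, 0.0, 0.0]
contact_force: [-0.1, 1.6, 1.2]
opening: 0.273
finger_force: 25.0
```

>>> {"method": "send_rows", "body": {"motion": [{"x": 0, "y": 0.785, "z": 0, "rx": 0, "ry": 0, "rz": 0, "jaw": 2}, {"x": -0.082, "y": 0.781, "z": 0, "rx": 0, "ry": 0, "rz": 0, "jaw": 2}, {"x": -0.163, "y": 0.768, "z": 0, "rx": 0, "ry": 0, "rz": 0, "jaw": 2}, {"x": -0.243, "y": 0.747, "z": 0, "rx": 0, "ry": 0, "rz": 0, "jaw": 2}, {"x": -0.319, "y": 0.717, "z": 0, "rx": 0, "ry": 0, "rz": 0, "jaw": 2}]}}

```text
clock: 4.8
tool_pos: [0.4966, 0.045, 0.1717]
eef_rot: [-0.0, 1.0, 0.0, 0.0]
contact_force: [2.0, -0.9, 0.4]
opening: 0.278
finger_force: 25.0
```

```bash
cat > f.py <<'E'
from plant import *
import numpy as np
F=[];
for _ in range(5):
    s=get_state();F.append(s["contact_force"]);snapshot("side")
F=np.mean(F,0);C=np.array([.563,.0102]);p=s["tool_pos"]
d=p[:2]-C;r=np.hypot(*d);u=d/r;psi=np.arctan2(d[1],-d[0])
t=np.array([u[1],-u[0]])
print("t",s["clock"],"p",p.round(4),"r",r.round(4),"psi",psi.round(3),"F",F.round(2),"Frad",(F[:2]@u).round(2),"Ftan",(F[:2]@t).round(2),s["opening"].round(3))
E
python3 f.py
```

```text
Traceback (most recent call last):
  File "f.py", line 9, in <module>
    print("t",s["clock"],"p",p.round(4),"r",r.round(4),"psi",psi.round(3),"F",F.round(2),"Frad",(F[:2]@u).round(2),"Ftan",(F[:2]@t).round(2),s["opening"].round(3))
                                                                                                                                             ^^^^^^^^^^^^^^^^^^
AttributeError: 'float' object has no attribute 'round'
```

>>> {"method": "send_rows", "body": {"motion": [{"x": -0.08, "y": 0.136, "z": 0, "rx": 0, "ry": 0, "rz": 0, "jaw": 2}, {"x": -0.08, "y": 0.136, "z": 0, "rx": 0, "ry": 0, "rz": 0, "jaw": 2}, {"x": -0.08, "y": 0.136, "z": 0, "rx": 0, "ry": 0, "rz": 0, "jaw": 2}, {"x": -0.08, "y": 0.136, "z": 0, "rx": 0, "ry": 0, "rz": 0, "jaw": 2}, {"x": -0.08, "y": 0.136, "z": 0, "rx": 0, "ry": 0, "rz": 0, "jaw": 2}]}}

```text
clock: 5.55
tool_pos: [0.5001, 0.0509, 0.1717]
eef_rot: [-0.0, 1.0, -0.0, -0.0]
contact_force: [0.3, -0.7, 1.3]
opening: 0.274
finger_force: 25.0
```

>>> {"method": "send_rows", "body": {"motion": [{"x": -0.092, "y": 0.127, "z": 0, "rx": 0, "ry": 0, "rz": 0, "jaw": 2}, {"x": -0.092, "y": 0.127, "z": 0, "rx": 0, "ry": 0, "rz": 0, "jaw": 2}, {"x": -0.092, "y": 0.127, "z": 0, "rx": 0, "ry": 0, "rz": 0, "jaw": 2}, {"x": -0.092, "y": 0.127, "z": 0, "rx": 0, "ry": 0, "rz": 0, "jaw": 2}, {"x": -0.092, "y": 0.127, "z": 0, "rx": 0, "ry": 0, "rz": 0, "jaw": 2}]}}

```text
clock: 6.05
tool_pos: [0.5049, 0.0575, 0.1717]
eef_rot: [-0.0, 1.0, 0.0, 0.0]
contact_force: [-0.7, -1.3, 2.3]
opening: 0.279
finger_force: 25.0
```

>>> {"method": "send_rows", "body": {"motion": [{"x": -0.105, "y": 0.117, "z": 0, "rx": 0, "ry": 0, "rz": 0, "jaw": 2}, {"x": -0.105, "y": 0.117, "z": 0, "rx": 0, "ry": 0, "rz": 0, "jaw": 2}, {"x": -0.105, "y": 0.117, "z": 0, "rx": 0, "ry": 0, "rz": 0, "jaw": 2}, {"x": -0.105, "y": 0.117, "z": 0, "rx": 0, "ry": 0, "rz": 0, "jaw": 2}, {"x": -0.105, "y": 0.117, "z": 0, "rx": 0, "ry": 0, "rz": 0, "jaw": 2}]}}

```text
clock: 6.55
tool_pos: [0.5102, 0.0633, 0.1717]
eef_rot: [-0.0, 1.0, 0.0, 0.0]
contact_force: [-0.1, -1.4, 3.5]
opening: 0.275
finger_force: 25.0
```

```bash
sed -i 's/s\["opening"\].round(3)/s["opening"]/' f.py; sed -i 's/range(5)/range(3)/' f.py; python3 f.py
```

```text
t 6.65 p [0.5104 0.0635 0.1717] r 0.0749 psi 0.792 F [-0.26 -0.45  2.79] Frad -0.14 Ftan -0.5 0.2718429478580309
```

>>> {"method": "send_rows", "body": {"motion": [{"x": -0.117, "y": 0.105, "z": 0, "rx": 0, "ry": 0, "rz": 0, "jaw": 2}, {"x": -0.117, "y": 0.105, "z": 0, "rx": 0, "ry": 0, "rz": 0, "jaw": 2}, {"x": -0.117, "y": 0.105, "z": 0, "rx": 0, "ry": 0, "rz": 0, "jaw": 2}, {"x": -0.117, "y": 0.105, "z": 0, "rx": 0, "ry": 0, "rz": 0, "jaw": 2}, {"x": -0.117, "y": 0.105, "z": 0, "rx": 0, "ry": 0, "rz": 0, "jaw": 2}]}}

```text
clock: 7.2
tool_pos: [0.516, 0.0685, 0.1717]
eef_rot: [-0.0, 1.0, 0.0, -0.0]
contact_force: [-1.4, 0.3, 2.5]
opening: 0.276
finger_force: 25.0
```

>>> {"method": "send_rows", "body": {"motion": [{"x": -0.127, "y": 0.092, "z": 0, "rx": 0, "ry": 0, "rz": 0, "jaw": 2}, {"x": -0.127, "y": 0.092, "z": 0, "rx": 0, "ry": 0, "rz": 0, "jaw": 2}, {"x": -0.127, "y": 0.092, "z": 0, "rx": 0, "ry": 0, "rz": 0, "jaw": 2}, {"x": -0.127, "y": 0.092, "z": 0, "rx": 0, "ry": 0, "rz": 0, "jaw": 2}, {"x": -0.127, "y": 0.092, "z": 0, "rx": 0, "ry": 0, "rz": 0, "jaw": 2}]}}

```text
clock: 7.7
tool_pos: [0.5224, 0.0731, 0.1717]
eef_rot: [-0.0, 1.0, 0.0, 0.0]
contact_force: [-0.2, -0.9, 3.1]
opening: 0.275
finger_force: 25.0
```

>>> {"method": "send_rows", "body": {"motion": [{"x": -0.136, "y": 0.079, "z": 0, "rx": 0, "ry": 0, "rz": 0, "jaw": 2}, {"x": -0.136, "y": 0.079, "z": 0, "rx": 0, "ry": 0, "rz": 0, "jaw": 2}, {"x": -0.136, "y": 0.079, "z": 0, "rx": 0, "ry": 0, "rz": 0, "jaw": 2}, {"x": -0.136, "y": 0.079, "z": 0, "rx": 0, "ry": 0, "rz": 0, "jaw": 2}, {"x": -0.136, "y": 0.079, "z": 0, "rx": 0, "ry": 0, "rz": 0, "jaw": 2}]}}

```text
clock: 8.2
tool_pos: [0.5292, 0.0771, 0.1717]
eef_rot: [-0.0, 1.0, 0.0, 0.0]
contact_force: [-1.7, 1.1, 2.8]
opening: 0.272
finger_force: 25.0
```

>>> {"method": "send_rows", "body": {"motion": [{"x": -0.143, "y": 0.064, "z": 0, "rx": 0, "ry": 0, "rz": 0, "jaw": 2}, {"x": -0.143, "y": 0.064, "z": 0, "rx": 0, "ry": 0, "rz": 0, "jaw": 2}, {"x": -0.143, "y": 0.064, "z": 0, "rx": 0, "ry": 0, "rz": 0, "jaw": 2}, {"x": -0.143, "y": 0.064, "z": 0, "rx": 0, "ry": 0, "rz": 0, "jaw": 2}, {"x": -0.143, "y": 0.064, "z": 0, "rx": 0, "ry": 0, "rz": 0, "jaw": 2}]}}

```text
clock: 8.7
tool_pos: [0.5364, 0.0802, 0.1717]
eef_rot: [-0.0, 1.0, 0.0, 0.0]
contact_force: [-1.6, -0.7, 3.1]
opening: 0.283
finger_force: 25.0
```

>>> {"method": "send_rows", "body": {"motion": [{"x": -0.149, "y": 0.049, "z": 0, "rx": 0, "ry": 0, "rz": 0, "jaw": 2}, {"x": -0.149, "y": 0.049, "z": 0, "rx": 0, "ry": 0, "rz": 0, "jaw": 2}, {"x": -0.149, "y": 0.049, "z": 0, "rx": 0, "ry": 0, "rz": 0, "jaw": 2}, {"x": -0.149, "y": 0.049, "z": 0, "rx": 0, "ry": 0, "rz": 0, "jaw": 2}, {"x": -0.149, "y": 0.049, "z": 0, "rx": 0, "ry": 0, "rz": 0, "jaw": 2}]}}

```text
clock: 9.2
tool_pos: [0.5439, 0.0827, 0.1717]
eef_rot: [-0.0, 1.0, 0.0, 0.0]
contact_force: [-0.9, -0.5, 3.2]
opening: 0.276
finger_force: 25.0
```

>>> {"method": "send_rows", "body": {"motion": [{"x": -0.154, "y": 0.033, "z": 0, "rx": 0, "ry": 0, "rz": 0, "jaw": 2}, {"x": -0.154, "y": 0.033, "z": 0, "rx": 0, "ry": 0, "rz": 0, "jaw": 2}, {"x": -0.154, "y": 0.033, "z": 0, "rx": 0, "ry": 0, "rz": 0, "jaw": 2}, {"x": -0.154, "y": 0.033, "z": 0, "rx": 0, "ry": 0, "rz": 0, "jaw": 2}, {"x": -0.154, "y": 0.033, "z": 0, "rx": 0, "ry": 0, "rz": 0, "jaw": 2}]}}

```text
clock: 9.7
tool_pos: [0.5515, 0.0843, 0.1717]
eef_rot: [-0.0, 1.0, 0.0, 0.0]
contact_force: [-0.5, -0.1, 3.4]
opening: 0.275
finger_force: 25.0
```

>>> {"method": "send_rows", "body": {"motion": [{"x": -0.156, "y": 0.016, "z": 0, "rx": 0, "ry": 0, "rz": 0, "jaw": 2}, {"x": -0.156, "y": 0.016, "z": 0, "rx": 0, "ry": 0, "rz": 0, "jaw": 2}, {"x": -0.156, "y": 0.016, "z": 0, "rx": 0, "ry": 0, "rz": 0, "jaw": 2}, {"x": -0.156, "y": 0.016, "z": 0, "rx": 0, "ry": 0, "rz": 0, "jaw": 2}, {"x": -0.156, "y": 0.016, "z": 0, "rx": 0, "ry": 0, "rz": 0, "jaw": 2}]}}

```text
clock: 10.2
tool_pos: [0.5593, 0.0851, 0.1717]
eef_rot: [-0.0, 1.0, 0.0, 0.0]
contact_force: [-1.4, 0.8, 2.9]
opening: 0.277
finger_force: 25.0
```

>>> {"method": "send_rows", "body": {"motion": [{"x": -0.157, "y": 0, "z": 0, "rx": 0, "ry": 0, "rz": 0, "jaw": 2}, {"x": -0.157, "y": 0, "z": 0, "rx": 0, "ry": 0, "rz": 0, "jaw": 2}, {"x": -0.157, "y": 0, "z": 0, "rx": 0, "ry": 0, "rz": 0, "jaw": 2}, {"x": -0.157, "y": 0, "z": 0, "rx": 0, "ry": 0, "rz": 0, "jaw": 2}, {"x": -0.157, "y": 0, "z": 0, "rx": 0, "ry": 0, "rz": 0, "jaw": 2}]}}

```text
clock: 10.7
tool_pos: [0.5672, 0.0851, 0.1717]
eef_rot: [-0.0, 1.0, 0.0, 0.0]
contact_force: [0.0, 1.2, 4.4]
opening: 0.275
finger_force: 25.0
```

```bash
python3 f.py
```

```text
t 10.8 p [0.5674 0.0851 0.1717] r 0.075 psi 1.629 F [-0.7   0.81  3.85] Frad 0.77 Ftan -0.74 0.27421252105745203
```

>>> {"method": "send_rows", "body": {"motion": [{"x": -0.156, "y": -0.016, "z": 0, "rx": 0, "ry": 0, "rz": 0, "jaw": 2}, {"x": -0.156, "y": -0.016, "z": 0, "rx": 0, "ry": 0, "rz": 0, "jaw": 2}, {"x": -0.156, "y": -0.016, "z": 0, "rx": 0, "ry": 0, "rz": 0, "jaw": 2}, {"x": -0.156, "y": -0.016, "z": 0, "rx": 0, "ry": 0, "rz": 0, "jaw": 2}, {"x": -0.156, "y": -0.016, "z": 0, "rx": 0, "ry": 0, "rz": 0, "jaw": 2}]}}

```text
clock: 11.35
tool_pos: [0.575, 0.0843, 0.1717]
eef_rot: [-0.0, 1.0, 0.0, -0.0]
contact_force: [-0.8, 0.9, 3.6]
opening: 0.275
finger_force: 25.0
```

>>> {"method": "send_rows", "body": {"motion": [{"x": -0.154, "y": -0.033, "z": 0, "rx": 0, "ry": 0, "rz": 0, "jaw": 2}, {"x": -0.154, "y": -0.033, "z": 0, "rx": 0, "ry": 0, "rz": 0, "jaw": 2}, {"x": -0.154, "y": -0.033, "z": 0, "rx": 0, "ry": 0, "rz": 0, "jaw": 2}, {"x": -0.154, "y": -0.033, "z": 0, "rx": 0, "ry": 0, "rz": 0, "jaw": 2}, {"x": -0.154, "y": -0.033, "z": 0, "rx": 0, "ry": 0, "rz": 0, "jaw": 2}]}}

```text
clock: 11.85
tool_pos: [0.5827, 0.0827, 0.1717]
eef_rot: [-0.0, 1.0, 0.0, 0.0]
contact_force: [-0.9, 1.2, 3.3]
opening: 0.274
finger_force: 25.0
```

>>> {"method": "send_rows", "body": {"motion": [{"x": -0.149, "y": -0.049, "z": 0, "rx": 0, "ry": 0, "rz": 0, "jaw": 2}, {"x": -0.149, "y": -0.049, "z": 0, "rx": 0, "ry": 0, "rz": 0, "jaw": 2}, {"x": -0.149, "y": -0.049, "z": 0, "rx": 0, "ry": 0, "rz": 0, "jaw": 2}, {"x": -0.149, "y": -0.049, "z": 0, "rx": 0, "ry": 0, "rz": 0, "jaw": 2}, {"x": -0.149, "y": -0.049, "z": 0, "rx": 0, "ry": 0, "rz": 0, "jaw": 2}]}}

```text
clock: 12.35
tool_pos: [0.5902, 0.0803, 0.1717]
eef_rot: [-0.0, 1.0, 0.0, 0.0]
contact_force: [0.4, 1.2, 3.1]
opening: 0.281
finger_force: 25.0
```

>>> {"method": "send_rows", "body": {"motion": [{"x": -0.143, "y": -0.064, "z": 0, "rx": 0, "ry": 0, "rz": 0, "jaw": 2}, {"x": -0.143, "y": -0.064, "z": 0, "rx": 0, "ry": 0, "rz": 0, "jaw": 2}, {"x": -0.143, "y": -0.064, "z": 0, "rx": 0, "ry": 0, "rz": 0, "jaw": 2}, {"x": -0.143, "y": -0.064, "z": 0, "rx": 0, "ry": 0, "rz": 0, "jaw": 2}, {"x": -0.143, "y": -0.064, "z": 0, "rx": 0, "ry": 0, "rz": 0, "jaw": 2}]}}

```text
clock: 12.85
tool_pos: [0.5973, 0.077, 0.1717]
eef_rot: [-0.0, 1.0, 0.0, 0.0]
contact_force: [-1.1, 2.4, 3.8]
opening: 0.269
finger_force: 25.0
```

```bash
python3 f.py
```

```text
t 12.95 p [0.5975 0.0769 0.1717] r 0.0751 psi 2.048 F [-0.43  1.63  2.98] Frad 1.25 Ftan -1.13 0.27346263698196466
```

>>> {"method": "send_rows", "body": {"motion": [{"x": -0.136, "y": -0.079, "z": 0, "rx": 0, "ry": 0, "rz": 0, "jaw": 2}, {"x": -0.136, "y": -0.079, "z": 0, "rx": 0, "ry": 0, "rz": 0, "jaw": 2}, {"x": -0.136, "y": -0.079, "z": 0, "rx": 0, "ry": 0, "rz": 0, "jaw": 2}, {"x": -0.136, "y": -0.079, "z": 0, "rx": 0, "ry": 0, "rz": 0, "jaw": 2}, {"x": -0.136, "y": -0.079, "z": 0, "rx": 0, "ry": 0, "rz": 0, "jaw": 2}]}}

```text
clock: 13.5
tool_pos: [0.6042, 0.0731, 0.1718]
eef_rot: [-0.0, 1.0, 0.0, 0.0]
contact_force: [0.9, 1.6, 2.4]
opening: 0.277
finger_force: 25.0
```

>>> {"method": "send_rows", "body": {"motion": [{"x": -0.127, "y": -0.092, "z": 0, "rx": 0, "ry": 0, "rz": 0, "jaw": 2}, {"x": -0.127, "y": -0.092, "z": 0, "rx": 0, "ry": 0, "rz": 0, "jaw": 2}, {"x": -0.127, "y": -0.092, "z": 0, "rx": 0, "ry": 0, "rz": 0, "jaw": 2}, {"x": -0.127, "y": -0.092, "z": 0, "rx": 0, "ry": 0, "rz": 0, "jaw": 2}, {"x": -0.127, "y": -0.092, "z": 0, "rx": 0, "ry": 0, "rz": 0, "jaw": 2}]}}

```text
clock: 14.0
tool_pos: [0.6105, 0.0685, 0.1718]
eef_rot: [-0.0, 1.0, 0.0, 0.0]
contact_force: [0.2, 1.2, 3.7]
opening: 0.277
finger_force: 25.0
```

>>> {"method": "send_rows", "body": {"motion": [{"x": -0.117, "y": -0.105, "z": 0, "rx": 0, "ry": 0, "rz": 0, "jaw": 2}, {"x": -0.117, "y": -0.105, "z": 0, "rx": 0, "ry": 0, "rz": 0, "jaw": 2}, {"x": -0.117, "y": -0.105, "z": 0, "rx": 0, "ry": 0, "rz": 0, "jaw": 2}, {"x": -0.117, "y": -0.105, "z": 0, "rx": 0, "ry": 0, "rz": 0, "jaw": 2}, {"x": -0.117, "y": -0.105, "z": 0, "rx": 0, "ry": 0, "rz": 0, "jaw": 2}]}}

```text
clock: 14.5
tool_pos: [0.6163, 0.0632, 0.1718]
eef_rot: [-0.0, 1.0, 0.0, 0.0]
contact_force: [0.8, 1.4, 3.8]
opening: 0.276
finger_force: 25.0
```

>>> {"method": "send_rows", "body": {"motion": [{"x": -0.105, "y": -0.117, "z": 0, "rx": 0, "ry": 0, "rz": 0, "jaw": 2}, {"x": -0.105, "y": -0.117, "z": 0, "rx": 0, "ry": 0, "rz": 0, "jaw": 2}, {"x": -0.105, "y": -0.117, "z": 0, "rx": 0, "ry": 0, "rz": 0, "jaw": 2}, {"x": -0.105, "y": -0.117, "z": 0, "rx": 0, "ry": 0, "rz": 0, "jaw": 2}, {"x": -0.105, "y": -0.117, "z": 0, "rx": 0, "ry": 0, "rz": 0, "jaw": 2}]}}

```text
clock: 15.0
tool_pos: [0.6216, 0.0573, 0.1717]
eef_rot: [-0.0, 1.0, 0.0, 0.0]
contact_force: [0.9, 2.9, 2.2]
opening: 0.271
finger_force: 25.0
```

```bash
python3 f.py
```

```text
t 15.1 p [0.6217 0.0571 0.1718] r 0.0751 psi 2.468 F [1.58 2.7  2.88] Frad 2.91 Ftan -1.13 0.27459336294995795
```

>>> {"method": "send_rows", "body": {"motion": [{"x": -0.095, "y": -0.125, "z": 0, "rx": 0, "ry": 0, "rz": 0, "jaw": 2}, {"x": -0.095, "y": -0.125, "z": 0, "rx": 0, "ry": 0, "rz": 0, "jaw": 2}, {"x": -0.095, "y": -0.125, "z": 0, "rx": 0, "ry": 0, "rz": 0, "jaw": 2}, {"x": -0.095, "y": -0.125, "z": 0, "rx": 0, "ry": 0, "rz": 0, "jaw": 2}, {"x": -0.095, "y": -0.125, "z": 0, "rx": 0, "ry": 0, "rz": 0, "jaw": 2}]}}

```text
clock: 15.65
tool_pos: [0.6262, 0.0509, 0.1717]
eef_rot: [-0.0, 1.0, 0.0, -0.0]
contact_force: [1.2, 1.4, 3.5]
opening: 0.273
finger_force: 25.0
```

>>> {"method": "send_rows", "body": {"motion": [{"x": -0.08, "y": -0.136, "z": 0, "rx": 0, "ry": 0, "rz": 0, "jaw": 2}, {"x": -0.08, "y": -0.136, "z": 0, "rx": 0, "ry": 0, "rz": 0, "jaw": 2}, {"x": -0.08, "y": -0.136, "z": 0, "rx": 0, "ry": 0, "rz": 0, "jaw": 2}, {"x": -0.08, "y": -0.136, "z": 0, "rx": 0, "ry": 0, "rz": 0, "jaw": 2}, {"x": -0.08, "y": -0.136, "z": 0, "rx": 0, "ry": 0, "rz": 0, "jaw": 2}]}}

```text
clock: 16.15
tool_pos: [0.6302, 0.0441, 0.1717]
eef_rot: [-0.0, 1.0, -0.0, -0.0]
contact_force: [1.8, 2.0, 3.6]
opening: 0.276
finger_force: 25.0
```

>>> {"method": "send_rows", "body": {"motion": [{"x": -0.064, "y": -0.143, "z": 0, "rx": 0, "ry": 0, "rz": 0, "jaw": 2}, {"x": -0.064, "y": -0.143, "z": 0, "rx": 0, "ry": 0, "rz": 0, "jaw": 2}, {"x": -0.064, "y": -0.143, "z": 0, "rx": 0, "ry": 0, "rz": 0, "jaw": 2}, {"x": -0.064, "y": -0.143, "z": 0, "rx": 0, "ry": 0, "rz": 0, "jaw": 2}, {"x": -0.064, "y": -0.143, "z": 0, "rx": 0, "ry": 0, "rz": 0, "jaw": 2}]}}

```text
clock: 16.65
tool_pos: [0.6334, 0.037, 0.1717]
eef_rot: [-0.0, 1.0, -0.0, -0.0]
contact_force: [2.4, 2.4, 3.2]
opening: 0.275
finger_force: 25.0
```

>>> {"method": "send_rows", "body": {"motion": [{"x": -0.049, "y": -0.149, "z": 0, "rx": 0, "ry": 0, "rz": 0, "jaw": 2}, {"x": -0.049, "y": -0.149, "z": 0, "rx": 0, "ry": 0, "rz": 0, "jaw": 2}, {"x": -0.049, "y": -0.149, "z": 0, "rx": 0, "ry": 0, "rz": 0, "jaw": 2}, {"x": -0.049, "y": -0.149, "z": 0, "rx": 0, "ry": 0, "rz": 0, "jaw": 2}, {"x": -0.049, "y": -0.149, "z": 0, "rx": 0, "ry": 0, "rz": 0, "jaw": 2}]}}

```text
clock: 17.15
tool_pos: [0.6359, 0.0295, 0.1717]
eef_rot: [-0.0, 1.0, -0.0, 0.0]
contact_force: [2.6, 1.5, 4.1]
opening: 0.28
finger_force: 25.0
```

```bash
python3 f.py
```

```text
t 17.25 p [0.6359 0.0292 0.1717] r 0.0753 psi 2.887 F [2.45 1.44 3.35] Frad 2.74 Ftan -0.78 0.27581469680163917
```

>>> {"method": "send_rows", "body": {"motion": [{"x": -0.037, "y": -0.154, "z": 0, "rx": 0, "ry": 0, "rz": 0, "jaw": 2}, {"x": -0.037, "y": -0.154, "z": 0, "rx": 0, "ry": 0, "rz": 0, "jaw": 2}, {"x": -0.037, "y": -0.154, "z": 0, "rx": 0, "ry": 0, "rz": 0, "jaw": 2}, {"x": -0.037, "y": -0.154, "z": 0, "rx": 0, "ry": 0, "rz": 0, "jaw": 2}, {"x": -0.037, "y": -0.154, "z": 0, "rx": 0, "ry": 0, "rz": 0, "jaw": 2}]}}

```text
clock: 17.8
tool_pos: [0.6376, 0.0218, 0.1716]
eef_rot: [-0.0, 1.0, -0.0, -0.0]
contact_force: [1.6, 1.6, 2.9]
opening: 0.273
finger_force: 25.0
```

>>> {"method": "send_rows", "body": {"motion": [{"x": -0.016, "y": -0.156, "z": 0, "rx": 0, "ry": 0, "rz": 0, "jaw": 2}, {"x": -0.016, "y": -0.156, "z": 0, "rx": 0, "ry": 0, "rz": 0, "jaw": 2}, {"x": -0.016, "y": -0.156, "z": 0, "rx": 0, "ry": 0, "rz": 0, "jaw": 2}, {"x": -0.016, "y": -0.156, "z": 0, "rx": 0, "ry": 0, "rz": 0, "jaw": 2}, {"x": -0.016, "y": -0.156, "z": 0, "rx": 0, "ry": 0, "rz": 0, "jaw": 2}]}}

```text
clock: 18.3
tool_pos: [0.6384, 0.014, 0.1717]
eef_rot: [-0.0, 1.0, -0.0, -0.0]
contact_force: [1.6, 1.4, 3.4]
opening: 0.276
finger_force: 25.0
```

>>> {"method": "send_rows", "body": {"motion": [{"x": 0, "y": -0.157, "z": 0, "rx": 0, "ry": 0, "rz": 0, "jaw": 2}, {"x": 0, "y": -0.157, "z": 0, "rx": 0, "ry": 0, "rz": 0, "jaw": 2}, {"x": 0, "y": -0.157, "z": 0, "rx": 0, "ry": 0, "rz": 0, "jaw": 2}, {"x": 0, "y": -0.157, "z": 0, "rx": 0, "ry": 0, "rz": 0, "jaw": 2}, {"x": 0, "y": -0.157, "z": 0, "rx": 0, "ry": 0, "rz": 0, "jaw": 2}]}}

```text
clock: 18.8
tool_pos: [0.6384, 0.0062, 0.1717]
eef_rot: [-0.0, 1.0, 0.0, -0.0]
contact_force: [1.6, 1.2, 2.3]
opening: 0.275
finger_force: 25.0
```

>>> {"method": "send_rows", "body": {"motion": [{"x": 0.016, "y": -0.156, "z": 0, "rx": 0, "ry": 0, "rz": 0, "jaw": 2}, {"x": 0.016, "y": -0.156, "z": 0, "rx": 0, "ry": 0, "rz": 0, "jaw": 2}, {"x": 0.016, "y": -0.156, "z": 0, "rx": 0, "ry": 0, "rz": 0, "jaw": 2}, {"x": 0.016, "y": -0.156, "z": 0, "rx": 0, "ry": 0, "rz": 0, "jaw": 2}, {"x": 0.016, "y": -0.156, "z": 0, "rx": 0, "ry": 0, "rz": 0, "jaw": 2}]}}

```text
clock: 19.3
tool_pos: [0.6376, -0.0016, 0.1717]
eef_rot: [-0.0, 1.0, -0.0, -0.0]
contact_force: [2.7, 1.3, 3.8]
opening: 0.276
finger_force: 25.0
```

```bash
python3 f.py
```

```text
t 19.4 p [ 0.6376 -0.0019  0.1717] r 0.0755 psi -2.981 F [1.99 0.6  3.2 ] Frad 1.86 Ftan -0.91 0.27696203334009495
```

>>> {"method": "send_rows", "body": {"motion": [{"x": 0.033, "y": -0.154, "z": 0, "rx": 0, "ry": 0, "rz": 0, "jaw": 2}, {"x": 0.033, "y": -0.154, "z": 0, "rx": 0, "ry": 0, "rz": 0, "jaw": 2}, {"x": 0.033, "y": -0.154, "z": 0, "rx": 0, "ry": 0, "rz": 0, "jaw": 2}, {"x": 0.033, "y": -0.154, "z": 0, "rx": 0, "ry": 0, "rz": 0, "jaw": 2}, {"x": 0.033, "y": -0.154, "z": 0, "rx": 0, "ry": 0, "rz": 0, "jaw": 2}]}}

```text
clock: 19.95
tool_pos: [0.6363, -0.0077, 0.1718]
eef_rot: [-0.001, 1.0, 0.001, 0.0]
contact_force: [3.0, 4.8, 2.5]
opening: 0.275
finger_force: 25.0
```

>>> {"method": "send_rows", "body": {"motion": [{"x": 0.049, "y": -0.149, "z": 0, "rx": 0, "ry": 0, "rz": 0, "jaw": 2}, {"x": 0.049, "y": -0.149, "z": 0, "rx": 0, "ry": 0, "rz": 0, "jaw": 2}, {"x": 0.049, "y": -0.149, "z": 0, "rx": 0, "ry": 0, "rz": 0, "jaw": 2}, {"x": 0.049, "y": -0.149, "z": 0, "rx": 0, "ry": 0, "rz": 0, "jaw": 2}, {"x": 0.049, "y": -0.149, "z": 0, "rx": 0, "ry": 0, "rz": 0, "jaw": 2}]}}

```text
clock: 20.45
tool_pos: [0.6348, -0.0123, 0.1721]
eef_rot: [-0.002, 1.0, 0.003, 0.002]
contact_force: [3.6, 9.1, 1.3]
opening: 0.278
finger_force: 25.0
```

>>> {"method": "send_rows", "body": {"motion": [{"x": 0.064, "y": -0.143, "z": 0, "rx": 0, "ry": 0, "rz": 0, "jaw": 2}, {"x": 0.064, "y": -0.143, "z": 0, "rx": 0, "ry": 0, "rz": 0, "jaw": 2}, {"x": 0.064, "y": -0.143, "z": 0, "rx": 0, "ry": 0, "rz": 0, "jaw": 2}, {"x": 0.064, "y": -0.143, "z": 0, "rx": 0, "ry": 0, "rz": 0, "jaw": 2}, {"x": 0.064, "y": -0.143, "z": 0, "rx": 0, "ry": 0, "rz": 0, "jaw": 2}]}}

```text
clock: 20.95
tool_pos: [0.6321, -0.0197, 0.1722]
eef_rot: [-0.001, 1.0, 0.003, 0.002]
contact_force: [4.6, 8.3, 1.6]
opening: 0.28
finger_force: 25.0
```

```bash
python3 f.py
```

```text
t 21.05 p [ 0.6319 -0.0201  0.1721] r 0.0752 psi -2.727 F [4.61 7.38 1.24] Frad 1.25 Ftan -8.62 0.2769584846076389
```

The dog caught during that batch, at ψ ≈ 3.37–3.39 rad; the load is 8.6 N tangential. From here I'll count two full turns back to that handle angle.

>>> {"method": "send_rows", "body": {"motion": [{"x": 0.393, "y": -0.68, "z": 0, "rx": 0, "ry": 0, "rz": 0, "jaw": 2}, {"x": 0.461, "y": -0.635, "z": 0, "rx": 0, "ry": 0, "rz": 0, "jaw": 2}, {"x": 0.525, "y": -0.583, "z": 0, "rx": 0, "ry": 0, "rz": 0, "jaw": 2}, {"x": 0.583, "y": -0.525, "z": 0, "rx": 0, "ry": 0, "rz": 0, "jaw": 2}, {"x": 0.635, "y": -0.461, "z": 0, "rx": 0, "ry": 0, "rz": 0, "jaw": 2}]}}

```text
clock: 21.6
tool_pos: [0.6074, -0.0504, 0.1724]
eef_rot: [-0.001, 1.0, 0.002, 0.004]
contact_force: [7.0, 5.4, -1.0]
opening: 0.278
finger_force: 25.0
```

>>> {"method": "send_rows", "body": {"motion": [{"x": 0.68, "y": -0.393, "z": 0, "rx": 0, "ry": 0, "rz": 0, "jaw": 2}, {"x": 0.717, "y": -0.319, "z": 0, "rx": 0, "ry": 0, "rz": 0, "jaw": 2}, {"x": 0.747, "y": -0.243, "z": 0, "rx": 0, "ry": 0, "rz": 0, "jaw": 2}, {"x": 0.768, "y": -0.163, "z": 0, "rx": 0, "ry": 0, "rz": 0, "jaw": 2}, {"x": 0.781, "y": -0.082, "z": 0, "rx": 0, "ry": 0, "rz": 0, "jaw": 2}]}}

```text
clock: 22.1
tool_pos: [0.5709, -0.0646, 0.1723]
eef_rot: [-0.0, 1.0, 0.0, 0.004]
contact_force: [9.7, 0.9, -1.8]
opening: 0.277
finger_force: 25.0
```

```bash
python3 f.py
```

```text
t 22.2 p [ 0.5695 -0.0649  0.1721] r 0.0754 psi -1.657 F [ 8.11  0.89 -1.25] Frad -0.19 Ftan -8.15 0.2720208575661058
```

>>> {"method": "send_rows", "body": {"motion": [{"x": 0.785, "y": 0, "z": 0, "rx": 0, "ry": 0, "rz": 0, "jaw": 2}, {"x": 0.781, "y": 0.082, "z": 0, "rx": 0, "ry": 0, "rz": 0, "jaw": 2}, {"x": 0.768, "y": 0.163, "z": 0, "rx": 0, "ry": 0, "rz": 0, "jaw": 2}, {"x": 0.747, "y": 0.243, "z": 0, "rx": 0, "ry": 0, "rz": 0, "jaw": 2}, {"x": 0.717, "y": 0.319, "z": 0, "rx": 0, "ry": 0, "rz": 0, "jaw": 2}]}}

```text
clock: 22.75
tool_pos: [0.5326, -0.0586, 0.1721]
eef_rot: [0.001, 1.0, -0.001, 0.003]
contact_force: [9.2, -2.3, -2.2]
opening: 0.276
finger_force: 25.0
```

>>> {"method": "send_rows", "body": {"motion": [{"x": 0.68, "y": 0.393, "z": 0, "rx": 0, "ry": 0, "rz": 0, "jaw": 2}, {"x": 0.635, "y": 0.461, "z": 0, "rx": 0, "ry": 0, "rz": 0, "jaw": 2}, {"x": 0.583, "y": 0.525, "z": 0, "rx": 0, "ry": 0, "rz": 0, "jaw": 2}, {"x": 0.525, "y": 0.583, "z": 0, "rx": 0, "ry": 0, "rz": 0, "jaw": 2}, {"x": 0.461, "y": 0.635, "z": 0, "rx": 0, "ry": 0, "rz": 0, "jaw": 2}]}}

```text
clock: 23.25
tool_pos: [0.5023, -0.0344, 0.1718]
eef_rot: [0.002, 1.0, -0.002, 0.002]
contact_force: [6.9, -5.6, -0.8]
opening: 0.272
finger_force: 25.0
```

```bash
python3 f.py
```

```text
t 23.35 p [ 0.5015 -0.0333  0.1718] r 0.0753 psi -0.616 F [ 5.76 -5.04 -0.7 ] Frad -1.79 Ftan -7.44 0.2724951087914011
```

>>> {"method": "send_rows", "body": {"motion": [{"x": 0.393, "y": 0.68, "z": 0, "rx": 0, "ry": 0, "rz": 0, "jaw": 2}, {"x": 0.319, "y": 0.717, "z": 0, "rx": 0, "ry": 0, "rz": 0, "jaw": 2}, {"x": 0.243, "y": 0.747, "z": 0, "rx": 0, "ry": 0, "rz": 0, "jaw": 2}, {"x": 0.163, "y": 0.768, "z": 0, "rx": 0, "ry": 0, "rz": 0, "jaw": 2}, {"x": 0.082, "y": 0.781, "z": 0, "rx": 0, "ry": 0, "rz": 0, "jaw": 2}]}}

```text
clock: 23.9
tool_pos: [0.4881, 0.0011, 0.1714]
eef_rot: [0.002, 1.0, -0.004, -0.001]
contact_force: [3.0, -8.8, 1.2]
opening: 0.277
finger_force: 25.0
```

>>> {"method": "send_rows", "body": {"motion": [{"x": 0, "y": 0.785, "z": 0, "rx": 0, "ry": 0, "rz": 0, "jaw": 2}, {"x": -0.082, "y": 0.781, "z": 0, "rx": 0, "ry": 0, "rz": 0, "jaw": 2}, {"x": -0.163, "y": 0.768, "z": 0, "rx": 0, "ry": 0, "rz": 0, "jaw": 2}, {"x": -0.243, "y": 0.747, "z": 0, "rx": 0, "ry": 0, "rz": 0, "jaw": 2}, {"x": -0.319, "y": 0.717, "z": 0, "rx": 0, "ry": 0, "rz": 0, "jaw": 2}]}}

```text
clock: 24.4
tool_pos: [0.493, 0.0381, 0.1709]
eef_rot: [0.002, 1.0, -0.005, -0.004]
contact_force: [-4.3, -8.3, 4.9]
opening: 0.278
finger_force: 25.0
```

>>> {"method": "send_rows", "body": {"motion": [{"x": -0.393, "y": 0.68, "z": 0, "rx": 0, "ry": 0, "rz": 0, "jaw": 2}, {"x": -0.461, "y": 0.635, "z": 0, "rx": 0, "ry": 0, "rz": 0, "jaw": 2}, {"x": -0.525, "y": 0.583, "z": 0, "rx": 0, "ry": 0, "rz": 0, "jaw": 2}, {"x": -0.583, "y": 0.525, "z": 0, "rx": 0, "ry": 0, "rz": 0, "jaw": 2}, {"x": -0.635, "y": 0.461, "z": 0, "rx": 0, "ry": 0, "rz": 0, "jaw": 2}]}}

```text
clock: 24.9
tool_pos: [0.5163, 0.0687, 0.1706]
eef_rot: [0.001, 1.0, -0.004, -0.007]
contact_force: [-9.4, -2.8, 10.4]
opening: 0.275
finger_force: 25.1
```

```bash
python3 f.py
```

```text
t 25.0 p [0.5176 0.0699 0.1707] r 0.075 psi 0.921 F [-7.59 -2.83  9.22] Frad 2.34 Ftan -7.76 0.2731789086348976
```

>>> {"method": "send_rows", "body": {"motion": [{"x": -0.68, "y": 0.393, "z": -0.05, "rx": 0, "ry": 0, "rz": 0, "jaw": 2}, {"x": -0.717, "y": 0.319, "z": -0.05, "rx": 0, "ry": 0, "rz": 0, "jaw": 2}, {"x": -0.747, "y": 0.243, "z": -0.05, "rx": 0, "ry": 0, "rz": 0, "jaw": 2}, {"x": -0.768, "y": 0.163, "z": 0, "rx": 0, "ry": 0, "rz": 0, "jaw": 2}, {"x": -0.781, "y": 0.082, "z": 0, "rx": 0, "ry": 0, "rz": 0, "jaw": 2}]}}

```text
clock: 25.55
tool_pos: [0.5528, 0.084, 0.1715]
eef_rot: [-0.001, 1.0, -0.002, -0.007]
contact_force: [-10.0, 1.9, 5.8]
opening: 0.278
finger_force: 25.0
```

>>> {"method": "send_rows", "body": {"motion": [{"x": -0.785, "y": 0, "z": 0, "rx": 0, "ry": 0, "rz": 0, "jaw": 2}, {"x": -0.781, "y": -0.082, "z": 0, "rx": 0, "ry": 0, "rz": 0, "jaw": 2}, {"x": -0.768, "y": -0.163, "z": 0, "rx": 0, "ry": 0, "rz": 0, "jaw": 2}, {"x": -0.747, "y": -0.243, "z": 0, "rx": 0, "ry": 0, "rz": 0, "jaw": 2}, {"x": -0.717, "y": -0.319, "z": 0, "rx": 0, "ry": 0, "rz": 0, "jaw": 2}]}}

```text
clock: 26.05
tool_pos: [0.5921, 0.0791, 0.1717]
eef_rot: [-0.002, 1.0, 0.0, -0.006]
contact_force: [-7.5, 7.5, 2.9]
opening: 0.273
finger_force: 25.0
```

```bash
python3 f.py
```

```text
t 26.15 p [0.5935 0.0785 0.1718] r 0.0748 psi 1.991 F [-5.72  6.13  2.71] Frad 3.26 Ftan -7.73 0.2776690621476603
```

>>> {"method": "send_rows", "body": {"motion": [{"x": -0.71, "y": -0.353, "z": 0, "rx": 0, "ry": 0, "rz": 0, "jaw": 2}, {"x": -0.635, "y": -0.461, "z": 0, "rx": 0, "ry": 0, "rz": 0, "jaw": 2}, {"x": -0.583, "y": -0.525, "z": 0, "rx": 0, "ry": 0, "rz": 0, "jaw": 2}, {"x": -0.525, "y": -0.583, "z": 0, "rx": 0, "ry": 0, "rz": 0, "jaw": 2}, {"x": -0.461, "y": -0.635, "z": 0, "rx": 0, "ry": 0, "rz": 0, "jaw": 2}]}}

```text
clock: 26.7
tool_pos: [0.6229, 0.0556, 0.1719]
eef_rot: [-0.002, 1.0, 0.002, -0.004]
contact_force: [-4.2, 9.3, 1.3]
opening: 0.274
finger_force: 25.0
```

>>> {"method": "send_rows", "body": {"motion": [{"x": -0.393, "y": -0.68, "z": 0, "rx": 0, "ry": 0, "rz": 0, "jaw": 2}, {"x": -0.319, "y": -0.717, "z": 0, "rx": 0, "ry": 0, "rz": 0, "jaw": 2}, {"x": -0.243, "y": -0.747, "z": 0, "rx": 0, "ry": 0, "rz": 0, "jaw": 2}, {"x": -0.163, "y": -0.768, "z": 0, "rx": 0, "ry": 0, "rz": 0, "jaw": 2}, {"x": -0.082, "y": -0.781, "z": 0, "rx": 0, "ry": 0, "rz": 0, "jaw": 2}]}}

```text
clock: 27.2
tool_pos: [0.6374, 0.0196, 0.1725]
eef_rot: [-0.002, 1.0, 0.003, -0.001]
contact_force: [0.4, 10.0, -0.9]
opening: 0.275
finger_force: 25.0
```

>>> {"method": "send_rows", "body": {"motion": [{"x": 0, "y": -0.785, "z": 0, "rx": 0, "ry": 0, "rz": 0, "jaw": 2}, {"x": 0.082, "y": -0.781, "z": 0, "rx": 0, "ry": 0, "rz": 0, "jaw": 2}, {"x": 0.163, "y": -0.768, "z": 0, "rx": 0, "ry": 0, "rz": 0, "jaw": 2}, {"x": 0.243, "y": -0.747, "z": 0, "rx": 0, "ry": 0, "rz": 0, "jaw": 2}, {"x": 0.319, "y": -0.717, "z": 0, "rx": 0, "ry": 0, "rz": 0, "jaw": 2}]}}

```text
clock: 27.7
tool_pos: [0.6317, -0.0193, 0.173]
eef_rot: [-0.002, 1.0, 0.003, 0.001]
contact_force: [5.6, 8.7, -2.2]
opening: 0.273
finger_force: 25.0
```

```bash
python3 f.py
```

```text
t 27.8 p [ 0.631  -0.0213  0.1728] r 0.075 psi -2.708 F [ 5.15  6.63 -2.19] Frad 1.89 Ftan -8.19 0.2777103809358734
```

>>> {"method": "send_rows", "body": {"motion": [{"x": 0.393, "y": -0.68, "z": 0.05, "rx": 0, "ry": 0, "rz": 0, "jaw": 2}, {"x": 0.461, "y": -0.635, "z": 0.05, "rx": 0, "ry": 0, "rz": 0, "jaw": 2}, {"x": 0.525, "y": -0.583, "z": 0.05, "rx": 0, "ry": 0, "rz": 0, "jaw": 2}, {"x": 0.583, "y": -0.525, "z": 0, "rx": 0, "ry": 0, "rz": 0, "jaw": 2}, {"x": 0.635, "y": -0.461, "z": 0, "rx": 0, "ry": 0, "rz": 0, "jaw": 2}]}}

```text
clock: 28.35
tool_pos: [0.6078, -0.05, 0.1724]
eef_rot: [-0.001, 1.0, 0.002, 0.004]
contact_force: [7.7, 5.3, -0.6]
opening: 0.276
finger_force: 25.0
```

>>> {"method": "send_rows", "body": {"motion": [{"x": 0.68, "y": -0.393, "z": 0, "rx": 0, "ry": 0, "rz": 0, "jaw": 2}, {"x": 0.717, "y": -0.319, "z": 0, "rx": 0, "ry": 0, "rz": 0, "jaw": 2}, {"x": 0.747, "y": -0.243, "z": 0, "rx": 0, "ry": 0, "rz": 0, "jaw": 2}, {"x": 0.768, "y": -0.163, "z": 0, "rx": 0, "ry": 0, "rz": 0, "jaw": 2}, {"x": 0.781, "y": -0.082, "z": 0, "rx": 0, "ry": 0, "rz": 0, "jaw": 2}]}}

```text
clock: 28.85
tool_pos: [0.5713, -0.0645, 0.1723]
eef_rot: [-0.0, 1.0, 0.0, 0.004]
contact_force: [9.2, 0.6, -0.6]
opening: 0.276
finger_force: 25.0
```

>>> {"method": "send_rows", "body": {"motion": [{"x": 0.785, "y": 0, "z": 0, "rx": 0, "ry": 0, "rz": 0, "jaw": 2}, {"x": 0.781, "y": 0.082, "z": 0, "rx": 0, "ry": 0, "rz": 0, "jaw": 2}, {"x": 0.768, "y": 0.163, "z": 0, "rx": 0, "ry": 0, "rz": 0, "jaw": 2}, {"x": 0.747, "y": 0.243, "z": 0, "rx": 0, "ry": 0, "rz": 0, "jaw": 2}, {"x": 0.717, "y": 0.319, "z": 0, "rx": 0, "ry": 0, "rz": 0, "jaw": 2}]}}

```text
clock: 29.35
tool_pos: [0.5327, -0.0586, 0.1721]
eef_rot: [0.001, 1.0, -0.001, 0.003]
contact_force: [8.8, -3.2, -2.6]
opening: 0.275
finger_force: 25.0
```

```bash
python3 f.py
```

```text
t 29.45 p [ 0.5314 -0.0581  0.172 ] r 0.0753 psi -1.137 F [ 7.22 -2.62 -1.3 ] Frad -0.65 Ftan -7.65 0.2769446021698478
```

Very good. The next three calls cover k50–k4.

>>> {"method": "send_rows", "body": {"motion": [{"x": 0.68, "y": 0.393, "z": 0, "rx": 0, "ry": 0, "rz": 0, "jaw": 2}, {"x": 0.635, "y": 0.461, "z": 0, "rx": 0, "ry": 0, "rz": 0, "jaw": 2}, {"x": 0.583, "y": 0.525, "z": 0, "rx": 0, "ry": 0, "rz": 0, "jaw": 2}, {"x": 0.525, "y": 0.583, "z": 0, "rx": 0, "ry": 0, "rz": 0, "jaw": 2}, {"x": 0.461, "y": 0.635, "z": 0, "rx": 0, "ry": 0, "rz": 0, "jaw": 2}]}}

```text
clock: 30.0
tool_pos: [0.5024, -0.0343, 0.1718]
eef_rot: [0.002, 1.0, -0.002, 0.001]
contact_force: [6.0, -7.0, 0.5]
opening: 0.278
finger_force: 25.0
```

>>> {"method": "send_rows", "body": {"motion": [{"x": 0.393, "y": 0.68, "z": 0, "rx": 0, "ry": 0, "rz": 0, "jaw": 2}, {"x": 0.319, "y": 0.717, "z": 0, "rx": 0, "ry": 0, "rz": 0, "jaw": 2}, {"x": 0.243, "y": 0.747, "z": 0, "rx": 0, "ry": 0, "rz": 0, "jaw": 2}, {"x": 0.163, "y": 0.768, "z": 0, "rx": 0, "ry": 0, "rz": 0, "jaw": 2}, {"x": 0.082, "y": 0.781, "z": 0, "rx": 0, "ry": 0, "rz": 0, "jaw": 2}]}}

```text
clock: 30.5
tool_pos: [0.4882, 0.0014, 0.1714]
eef_rot: [0.002, 1.0, -0.004, -0.001]
contact_force: [2.3, -9.3, 1.8]
opening: 0.275
finger_force: 25.0
```

>>> {"method": "send_rows", "body": {"motion": [{"x": 0, "y": 0.785, "z": -0.05, "rx": 0, "ry": 0, "rz": 0, "jaw": 2}, {"x": -0.082, "y": 0.781, "z": -0.05, "rx": 0, "ry": 0, "rz": 0, "jaw": 2}, {"x": -0.163, "y": 0.768, "z": -0.05, "rx": 0, "ry": 0, "rz": 0, "jaw": 2}, {"x": -0.243, "y": 0.747, "z": 0, "rx": 0, "ry": 0, "rz": 0, "jaw": 2}, {"x": -0.319, "y": 0.717, "z": 0, "rx": 0, "ry": 0, "rz": 0, "jaw": 2}]}}

```text
clock: 31.0
tool_pos: [0.4934, 0.0382, 0.1719]
eef_rot: [0.002, 1.0, -0.005, -0.005]
contact_force: [-2.1, -8.7, 0.3]
opening: 0.274
finger_force: 25.0
```

```bash
python3 f.py
```

```text
t 31.1 p [0.4939 0.0397 0.1719] r 0.0751 psi 0.404 F [-1.22 -7.96 -0.6 ] Frad -2.0 Ftan -7.8 0.27770441052534206
```

>>> {"method": "send_rows", "body": {"motion": [{"x": -0.393, "y": 0.68, "z": 0, "rx": 0, "ry": 0, "rz": 0, "jaw": 2}, {"x": -0.461, "y": 0.635, "z": 0, "rx": 0, "ry": 0, "rz": 0, "jaw": 2}, {"x": -0.525, "y": 0.583, "z": 0, "rx": 0, "ry": 0, "rz": 0, "jaw": 2}, {"x": -0.583, "y": 0.525, "z": 0, "rx": 0, "ry": 0, "rz": 0, "jaw": 2}, {"x": -0.635, "y": 0.461, "z": 0, "rx": 0, "ry": 0, "rz": 0, "jaw": 2}]}}

```text
clock: 31.65
tool_pos: [0.5163, 0.0684, 0.1715]
eef_rot: [0.001, 1.0, -0.005, -0.008]
contact_force: [-8.9, -4.8, 4.5]
opening: 0.28
finger_force: 25.0
```

>>> {"method": "send_rows", "body": {"motion": [{"x": -0.68, "y": 0.393, "z": 0, "rx": 0, "ry": 0, "rz": 0, "jaw": 2}, {"x": -0.717, "y": 0.319, "z": 0, "rx": 0, "ry": 0, "rz": 0, "jaw": 2}, {"x": -0.747, "y": 0.243, "z": 0, "rx": 0, "ry": 0, "rz": 0, "jaw": 2}, {"x": -0.768, "y": 0.163, "z": 0, "rx": 0, "ry": 0, "rz": 0, "jaw": 2}, {"x": -0.781, "y": 0.082, "z": 0, "rx": 0, "ry": 0, "rz": 0, "jaw": 2}]}}

```text
clock: 32.15
tool_pos: [0.5531, 0.0841, 0.1715]
eef_rot: [-0.001, 1.0, -0.002, -0.007]
contact_force: [-9.5, 1.5, 4.5]
opening: 0.274
finger_force: 25.0
```

>>> {"method": "send_rows", "body": {"motion": [{"x": -0.785, "y": 0, "z": 0, "rx": 0, "ry": 0, "rz": 0, "jaw": 2}, {"x": -0.781, "y": -0.082, "z": 0, "rx": 0, "ry": 0, "rz": 0, "jaw": 2}, {"x": -0.768, "y": -0.163, "z": 0, "rx": 0, "ry": 0, "rz": 0, "jaw": 2}, {"x": -0.747, "y": -0.243, "z": 0, "rx": 0, "ry": 0, "rz": 0, "jaw": 2}, {"x": -0.717, "y": -0.319, "z": 0, "rx": 0, "ry": 0, "rz": 0, "jaw": 2}]}}

```text
clock: 32.65
tool_pos: [0.5923, 0.0792, 0.1717]
eef_rot: [-0.001, 1.0, 0.0, -0.006]
contact_force: [-7.4, 5.7, 3.0]
opening: 0.272
finger_force: 25.0
```

```bash
python3 f.py
```

```text
t 32.75 p [0.5937 0.0786 0.1717] r 0.075 psi 1.992 F [-5.7   5.24  3.24] Frad 2.45 Ftan -7.35 0.2750561109063982
```

>>> {"method": "send_rows", "body": {"motion": [{"x": -0.68, "y": -0.393, "z": 0, "rx": 0, "ry": 0, "rz": 0, "jaw": 2}, {"x": -0.635, "y": -0.461, "z": 0, "rx": 0, "ry": 0, "rz": 0, "jaw": 2}, {"x": -0.583, "y": -0.525, "z": 0, "rx": 0, "ry": 0, "rz": 0, "jaw": 2}, {"x": -0.525, "y": -0.583, "z": 0, "rx": 0, "ry": 0, "rz": 0, "jaw": 2}, {"x": -0.461, "y": -0.635, "z": 0, "rx": 0, "ry": 0, "rz": 0, "jaw": 2}]}}

```text
clock: 33.3
tool_pos: [0.6229, 0.0555, 0.172]
eef_rot: [-0.002, 1.0, 0.002, -0.004]
contact_force: [-3.6, 8.6, 0.5]
opening: 0.273
finger_force: 25.0
```

>>> {"method": "send_rows", "body": {"motion": [{"x": -0.393, "y": -0.68, "z": 0, "rx": 0, "ry": 0, "rz": 0, "jaw": 2}, {"x": -0.319, "y": -0.717, "z": 0, "rx": 0, "ry": 0, "rz": 0, "jaw": 2}, {"x": -0.243, "y": -0.747, "z": 0, "rx": 0, "ry": 0, "rz": 0, "jaw": 2}, {"x": -0.163, "y": -0.768, "z": 0, "rx": 0, "ry": 0, "rz": 0, "jaw": 2}, {"x": -0.082, "y": -0.781, "z": 0, "rx": 0, "ry": 0, "rz": 0, "jaw": 2}]}}

```text
clock: 33.8
tool_pos: [0.6374, 0.0196, 0.1725]
eef_rot: [-0.002, 1.0, 0.003, -0.001]
contact_force: [0.5, 9.5, 0.1]
opening: 0.275
finger_force: 25.0
```

```bash
python3 f.py
```

```text
t 33.9 p [0.6377 0.0175 0.1724] r 0.0751 psi 3.045 F [ 1.29  8.38 -0.01] Frad 2.09 Ftan -8.21 0.27422153215422623
```

>>> {"method": "send_rows", "body": {"motion": [{"x": 0, "y": -0.785, "z": 0, "rx": 0, "ry": 0, "rz": 0, "jaw": 2}, {"x": 0.082, "y": -0.781, "z": 0, "rx": 0, "ry": 0, "rz": 0, "jaw": 2}, {"x": 0.163, "y": -0.768, "z": 0, "rx": 0, "ry": 0, "rz": 0, "jaw": 2}, {"x": 0.03, "y": -0.1, "z": 0, "rx": 0, "ry": 0, "rz": 0, "jaw": 2}, {"x": 0, "y": 0, "z": 0, "rx": 0, "ry": 0, "rz": 0, "jaw": 2}]}}

```text
clock: 34.45
tool_pos: [0.6361, -0.0064, 0.1728]
eef_rot: [-0.001, 1.0, 0.002, 0.0]
contact_force: [3.3, 7.3, -1.4]
opening: 0.279
finger_force: 25.0
```

```bash
python3 f.py
```

```text
t 34.55 p [ 0.6361 -0.0064  0.1727] r 0.0749 psi -2.919 F [ 3.44  6.74 -1.6 ] Frad 1.86 Ftan -7.34 0.27247761997123354
```

>>> {"method": "send_rows", "body": {"motion": [{"x": 0.02, "y": -0.08, "z": 0, "rx": 0, "ry": 0, "rz": 0, "jaw": 2}, {"x": 0.02, "y": -0.08, "z": 0, "rx": 0, "ry": 0, "rz": 0, "jaw": 2}, {"x": 0, "y": -0.03, "z": 0, "rx": 0, "ry": 0, "rz": 0, "jaw": 2}, {"x": 0, "y": 0, "z": 0, "rx": 0, "ry": 0, "rz": 0, "jaw": 2}, {"x": 0, "y": 0, "z": 0, "rx": 0, "ry": 0, "rz": 0, "jaw": 2}]}}

```text
clock: 35.1
tool_pos: [0.6358, -0.0074, 0.1727]
eef_rot: [-0.002, 1.0, 0.003, 0.0]
contact_force: [3.9, 7.1, -1.9]
opening: 0.274
finger_force: 25.0
```

```bash
python3 f.py
```

```text
t 35.2 p [ 0.6358 -0.0073  0.1728] r 0.0749 psi -2.906 F [ 4.    7.58 -2.12] Frad 2.12 Ftan -8.3 0.2731581142407657
```

>>> {"method": "send_rows", "body": {"motion": [{"x": -0.08, "y": 0.15, "z": 0, "rx": 0, "ry": 0, "rz": 0, "jaw": 2}, {"x": -0.08, "y": 0.15, "z": 0, "rx": 0, "ry": 0, "rz": 0, "jaw": 2}, {"x": -0.05, "y": 0.1, "z": 0, "rx": 0, "ry": 0, "rz": 0, "jaw": 2}, {"x": 0, "y": 0, "z": 0, "rx": 0, "ry": 0, "rz": 0, "jaw": 4}, {"x": 0, "y": 0, "z": 0, "rx": 0, "ry": 0, "rz": 0, "jaw": 6}]}}

```text
clock: 35.75
tool_pos: [0.6362, -0.0082, 0.1722]
eef_rot: [-0.0, 1.0, -0.001, -0.002]
contact_force: [0.2, -0.4, 0.3]
opening: 0.433
finger_force: 0.0
```

>>> {"method": "send_rows", "body": {"motion": [{"x": 0, "y": 0, "z": 0, "rx": 0, "ry": 0, "rz": 0, "jaw": 6}, {"x": 0, "y": 0, "z": 0, "rx": 0, "ry": 0, "rz": 0, "jaw": 6}, {"x": 0, "y": 0, "z": -0.5, "rx": 0, "ry": 0, "rz": 0, "jaw": 6}, {"x": 0, "y": 0, "z": -1.5, "rx": 0, "ry": 0, "rz": 0, "jaw": 6}, {"x": 0, "y": 0, "z": -2, "rx": 0, "ry": 0, "rz": 0, "jaw": 6}]}}

```text
clock: 36.25
tool_pos: [0.6369, -0.0082, 0.2131]
eef_rot: [0.0, 1.0, -0.0, -0.001]
contact_force: [-0.2, -0.3, -0.3]
opening: 0.682
finger_force: 0.0
```

```bash
python3 - <<'E'
from h import *
from scipy.optimize import least_squares
for nm,a,b in(("lock",(307.2,189.7),(259.7,215.7)),):
    (o,r),(p,q)=ray("top",*a),ray("side",*b);A=np.c_[r,-q];t=np.linalg.lstsq(A,p-o,rcond=None)[0]
    print(nm,o+r*t[0],p+q*t[1])
for u,v in((466,401),(543,338),(508,475),(628,341)): print("lookalike",at("top",u*.64,v*.64,.12))
A=np.array([.563,.0102]);c,s=np.cos(.115),np.sin(.115);R=np.array([[c,-s],[s,c]])
for l in(-.0407,0,.0407): print(l,A+R@[l,-.18])
from plant import *
s=get_state();print(s["clock"],s["tool_pos"],s["eef_rot"],s["contact_force"])
E
```

```text
lock [ 0.54526377 -0.1717048   0.12039035] [ 0.54717921 -0.17167659  0.12072899]
lookalike [ 0.37525101 -0.14602976  0.12      ]
lookalike [ 0.4764819  -0.27395589  0.12      ]
lookalike [ 0.25822273 -0.21152856  0.12      ]
lookalike [ 0.4709567  -0.41701827  0.12      ]
-0.0407 [ 0.54322324 -0.17328125]
0 [ 0.5836544  -0.16861106]
0.0407 [ 0.62408557 -0.16394087]
36.25 [ 0.63690041 -0.00816261  0.21310748] [ 7.13745789e-06  9.99999283e-01 -3.24605105e-04 -1.15232019e-03] [-0.17484593 -0.25626407 -0.27581305]
```

>>> {"method": "send_rows", "body": {"motion": [{"x": 0, "y": 0, "z": -2.5, "rx": 0, "ry": 0, "rz": 0, "jaw": 6}, {"x": 2, "y": -2, "z": 0, "rx": 0, "ry": 0, "rz": 0, "jaw": 0}, {"x": 3, "y": -3.5, "z": 0, "rx": 0, "ry": 0, "rz": 0, "jaw": 0}, {"x": 3, "y": -3.5, "z": 0, "rx": 0, "ry": 0, "rz": 0, "jaw": 0}, {"x": 3, "y": -3.5, "z": 0, "rx": 0, "ry": 0, "rz": 0, "jaw": 0}]}}

```text
clock: 36.75
tool_pos: [0.5264, -0.1341, 0.2387]
eef_rot: [-0.0, 1.0, -0.0, 0.0]
contact_force: [0.7, -0.4, -0.9]
opening: 0.346
finger_force: 0.0
```

>>> {"method": "send_rows", "body": {"motion": [{"x": 2.5, "y": -3, "z": 0, "rx": 0, "ry": 0, "rz": 0, "jaw": 0}, {"x": 1.2, "y": -1.5, "z": 0, "rx": 0, "ry": 0, "rz": 0, "jaw": 0}, {"x": 0, "y": 0, "z": 2, "rx": 0, "ry": 0, "rz": 0, "jaw": 0}, {"x": 0, "y": 0, "z": 2, "rx": 0, "ry": 0, "rz": 0, "jaw": 0}, {"x": 0, "y": 0, "z": 0, "rx": 0, "ry": 0, "rz": 0, "jaw": 0}]}}

```text
clock: 37.25
tool_pos: [0.4891, -0.178, 0.1968]
eef_rot: [0.0, 1.0, 0.0, -0.002]
contact_force: [-0.7, 0.8, 0.5]
opening: 0.006
finger_force: 0.0
```

```bash
sed -n 1,40p f.py >/dev/null; python3 look.py l2 side; python3 f.py
```

```text
t 37.4 p [ 0.4913 -0.1777  0.199 ] r 0.2011 psi -1.206 F [ 0.4  -0.21  0.87] Frad 0.05 Ftan -0.45 0.007980676233125445
```

View pics/l2.png

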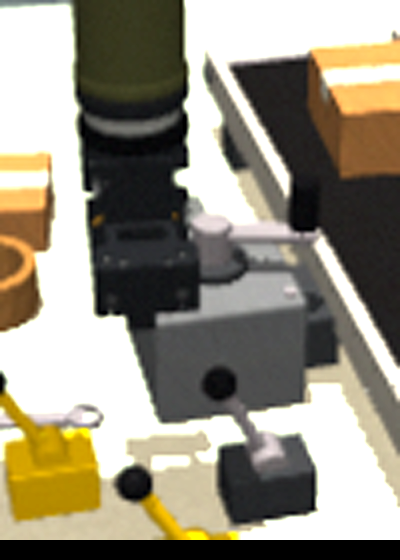

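>>> {"method": "send_rows", "body": {"motion": [{"x": 0, "y": 0, "z": 2, "rx": 0, "ry": 0, "rz": 0, "jaw": 0}, {"x": 0, "y": 0, "z": 2, "rx": 0, "ry": 0, "rz": 0, "jaw": 0}, {"x": 0, "y": 0, "z": 2, "rx": 0, "ry": 0, "rz": 0, "jaw": 0}, {"x": 0, "y": 0, "z": 2, "rx": 0, "ry": 0, "rz": 0, "jaw": 0}, {"x": 0, "y": 0, "z": 0.6, "rx": 0, "ry": 0, "rz": 0, "jaw": 0}]}}

```text
clock: 37.95
tool_pos: [0.4905, -0.1774, 0.1115]
eef_rot: [-0.0, 1.0, 0.0, -0.001]
contact_force: [-0.2, -0.3, -0.1]
opening: 0.005
finger_force: 0.0
```

>>> {"method": "send_rows", "body": {"motion": [{"x": -0.7, "y": 0.08, "z": 0, "rx": 0, "ry": 0, "rz": 0, "jaw": 0}, {"x": -1, "y": 0.12, "z": 0, "rx": 0, "ry": 0, "rz": 0, "jaw": 0}, {"x": -1, "y": 0.12, "z": 0, "rx": 0, "ry": 0, "rz": 0, "jaw": 0}, {"x": -1, "y": 0.12, "z": 0, "rx": 0, "ry": 0, "rz": 0, "jaw": 0}, {"x": -1, "y": 0.12, "z": 0, "rx": 0, "ry": 0, "rz": 0, "jaw": 0}]}}

```text
clock: 38.45
tool_pos: [0.5367, -0.1721, 0.1125]
eef_rot: [0.0, 1.0, -0.0, -0.002]
contact_force: [-4.8, -0.3, 3.6]
opening: 0.005
finger_force: 2.4
```

```bash
python3 look.py l3 side; python3 f.py
```

```text
t 38.6 p [ 0.5388 -0.1718  0.1124] r 0.1836 psi -1.439 F [-0.76 -0.1   0.73] Frad 0.2 Ftan 0.74 0.002309093029973544
```

View pics/l3.png

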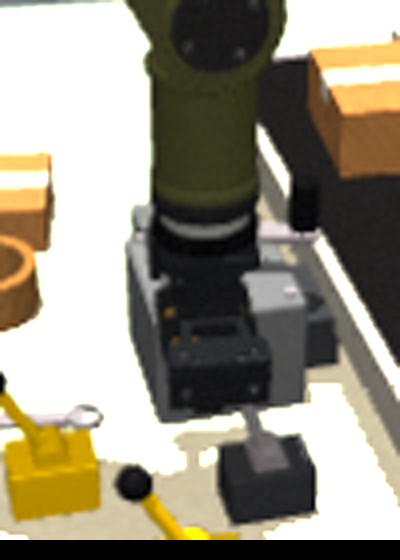

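The finger has met the ball and the lever (rod top about (250,420)) is starting to swing. I'll keep pushing.

>>> {"method": "send_rows", "body": {"motion": [{"x": -1, "y": 0.12, "z": 0, "rx": 0, "ry": 0, "rz": 0, "jaw": 0}, {"x": -1, "y": 0.12, "z": 0, "rx": 0, "ry": 0, "rz": 0, "jaw": 0}, {"x": -1, "y": 0.12, "z": 0, "rx": 0, "ry": 0, "rz": 0, "jaw": 0}, {"x": -1, "y": 0.12, "z": 0, "rx": 0, "ry": 0, "rz": 0, "jaw": 0}, {"x": -1, "y": 0.12, "z": 0, "rx": 0, "ry": 0, "rz": 0, "jaw": 0}]}}

```text
clock: 39.15
tool_pos: [0.588, -0.166, 0.1117]
eef_rot: [-0.0, 1.0, -0.0, -0.001]
contact_force: [-4.2, -1.0, -1.6]
opening: 0.007
finger_force: 1.7
```

>>> {"method": "send_rows", "body": {"motion": [{"x": -0.4, "y": 0.05, "z": 0, "rx": 0, "ry": 0, "rz": 0, "jaw": 0}, {"x": -0.4, "y": 0.05, "z": 0, "rx": 0, "ry": 0, "rz": 0, "jaw": 0}, {"x": -0.3, "y": 0.03, "z": 0, "rx": 0, "ry": 0, "rz": 0, "jaw": 0}, {"x": -0.3, "y": 0.03, "z": 0, "rx": 0, "ry": 0, "rz": 0, "jaw": 0}, {"x": 0, "y": 0, "z": 0, "rx": 0, "ry": 0, "rz": 0, "jaw": 0}]}}

```text
clock: 39.65
tool_pos: [0.5995, -0.1645, 0.1117]
eef_rot: [-0.0, 1.0, -0.0, -0.003]
contact_force: [-6.9, -0.2, 2.6]
opening: 0.011
finger_force: 3.5
```

```bash
python3 f.py
```

```text
t 39.75 p [ 0.5995 -0.1645  0.1118] r 0.1785 psi -1.776 F [-6.83 -0.22  1.8 ] Frad -1.18 Ftan 6.73 0.0017450455510428385
```

>>> {"method": "send_rows", "body": {"motion": [{"x": -0.2, "y": 0.02, "z": 0, "rx": 0, "ry": 0, "rz": 0, "jaw": 0}, {"x": -0.2, "y": 0.02, "z": 0, "rx": 0, "ry": 0, "rz": 0, "jaw": 0}, {"x": -0.1, "y": 0, "z": 0, "rx": 0, "ry": 0, "rz": 0, "jaw": 0}, {"x": 0, "y": 0, "z": 0, "rx": 0, "ry": 0, "rz": 0, "jaw": 0}, {"x": 0, "y": 0, "z": 0, "rx": 0, "ry": 0, "rz": 0, "jaw": 0}]}}

```text
clock: 40.3
tool_pos: [0.6001, -0.1646, 0.1114]
eef_rot: [0.0, 1.0, -0.0, -0.007]
contact_force: [-16.0, 0.5, 7.6]
opening: 0.007
finger_force: 8.3
```

```bash
python3 f.py
```

```text
t 40.4 p [ 0.6001 -0.1646  0.1114] r 0.1787 psi -1.78 F [-15.22   0.57   6.9 ] Frad -3.71 Ftan 14.77 0.0038166811485728165
```

At the stop: the force rose to 16 N with no travel. Now I'll back off, rise clear and look.

>>> {"method": "send_rows", "body": {"motion": [{"x": 0.8, "y": -0.1, "z": 0, "rx": 0, "ry": 0, "rz": 0, "jaw": 0}, {"x": 1.5, "y": -0.18, "z": 0, "rx": 0, "ry": 0, "rz": 0, "jaw": 0}, {"x": 2, "y": -0.24, "z": 0, "rx": 0, "ry": 0, "rz": 0, "jaw": 0}, {"x": 2, "y": -0.24, "z": 0, "rx": 0, "ry": 0, "rz": 0, "jaw": 0}, {"x": 2, "y": -0.24, "z": 0, "rx": 0, "ry": 0, "rz": 0, "jaw": 0}]}}

```text
clock: 40.95
tool_pos: [0.5257, -0.1739, 0.1131]
eef_rot: [-0.0, 1.0, 0.0, 0.003]
contact_force: [-0.6, 0.1, 0.7]
opening: 0.005
finger_force: 0.0
```

>>> {"method": "send_rows", "body": {"motion": [{"x": 1, "y": 0, "z": -1, "rx": 0, "ry": 0, "rz": 0, "jaw": 0}, {"x": 1, "y": 0, "z": -3, "rx": 0, "ry": 0, "rz": 0, "jaw": 0}, {"x": 1, "y": 0, "z": -4, "rx": 0, "ry": 0, "rz": 0, "jaw": 0}, {"x": 1, "y": 0, "z": -4, "rx": 0, "ry": 0, "rz": 0, "jaw": 0}, {"x": 0, "y": 0, "z": -3, "rx": 0, "ry": 0, "rz": 0, "jaw": 0}]}}

```text
clock: 41.45
tool_pos: [0.4848, -0.1739, 0.2659]
eef_rot: [-0.0, 1.0, -0.0, 0.003]
contact_force: [0.9, 0.1, -0.8]
opening: 0.005
finger_force: 0.0
```

```bash
python3 f.py; python3 look.py l4
```

```text
t 41.55 p [ 0.488  -0.1742  0.2676] r 0.1991 psi -1.184 F [1.19 0.3  0.55] Frad -0.73 Ftan -0.99 0.0013587335868548943
```

View pics/l4.png

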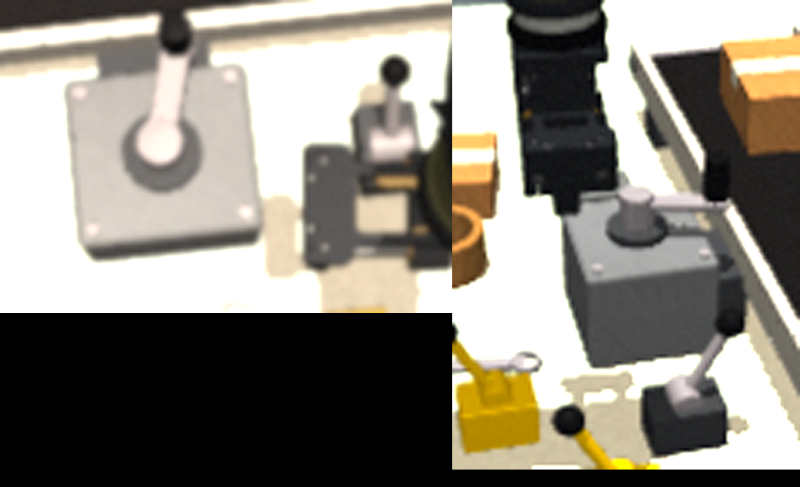

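The lever leans fully to the conveyor (ball at (395,70) in the top view and (730,320) in the side view). The crank handle is free at (175,30), and the gripper touches nothing.

```bash
python3 -c "
from plant import *
print(finish_job())"
```

```text
the job is handed in; nothing more can be done
None
```

The job is handed in at about 41.6 s: the crank went two full turns past the take-up point (to within about 0.02 rad by my reading), then I pushed the lock lever to its stop, and the robot is touching nothing.

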